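# Book a can of polish out to an award plaque

## Task

Stand the yellow can upright on the white circle of the desk reader, turned so that its barcode squarely faces the reader's window, and let go. Then take the hand scanner from its cradle, aim its nose squarely at the middle of the white barcode label on the blue plaque from about 80 mm away, and hold it steady there for two seconds. Finally put the scanner back in its cradle the way it was, leaving the can where it stands and the trophy, tape roll and phone where they are.

Things in the scene. Friction and masses are not known exactly. Their poses are not given: they have to be found in the camera images.
- can: Loose yellow can, 50 mm diameter, straight side to 98 mm, red cap (20 mm) to 125 mm height, 0.2 kg. Origin: centre of its underside; z up; +x points out through the middle of its barcode, which covers about 90 degrees of the side from 21 to 83 mm height (black bars on white). Starts upright on the table.
- can_barcode (a point): Middle of the can's barcode, on its surface, 25 mm from the can's axis and 52 mm above its underside.
- reader: Fixed desk reader: grey foot plate 110 x 110 x 6 mm with a white circle (57 mm, blue rim) in its middle, and behind it a black tower (100 wide, 55 deep, 115 mm high, green patch on top) whose window looks at the circle. Origin: table level under the circle's centre; +x points from the circle to the window, z up. The window face is at x = 90 mm.
- reader_pad (a point): Centre of the white circle, on the top face of the reader's foot plate, 6 mm above the table. Axes as reader.
- reader_window (a point): Centre of the reader's window, 90 mm along the reader's +x from the circle's centre and 62 mm above the table.
- scanner: Loose hand scanner, 0.2 kg: black handle (x -85 to +75 mm, 28 mm wide in y, 30 mm high, orange tail) and a grey head (60 wide, 36 thick, 75 mm long, orange rim) bent 45 degrees down from the handle's front. Origin: middle of the handle, near the centre of mass; +x to the head, z up. Starts level in its cradle, origin 90 mm up. Grip it from above at x = -10 mm, across y, between the saddles.
- scanner_nose (a point): Middle of the scanner's nose window, at x = 125, y = 0, z = -53 mm in the scanner's frame. Its x axis is the beam, pointing out of the nose 45 degrees below the handle's +x; its y axis is the scanner's y.
- cradle: Fixed cradle: dark plate (160 x 100 x 12 mm), two aluminium saddles 18 mm thick centred at x = -60 and +40 mm (82 mm gap between), floors 75 mm above the table, cheeks 42 mm apart and 95 mm high keeping the handle in line. Origin: table level, under the scanner's origin when home; +x towards the scanner's head, z up.
- cradle_seat (a point): Where the scanner's origin lies when it is home in the cradle: 90 mm above the table over the cradle's origin. Axes as cradle.
- blue_plaque: Fixed award plaque, blue face (150 wide, 180 tall, 14 mm thick, wooden rim), reclined 45 degrees on a black easel foot (150 x 110 mm); 146 mm high, reaching 75 mm before and behind its origin. Brass strip on its lower half, white barcode label above it. Origin: centre of the foot's underside; the face looks towards -x (and up); z up.
- blue_plaque_label (a point): Centre of the white barcode label (80 mm wide, 50 mm tall) on the blue plaque: 11 mm along the plaque's +x and 102 mm above the table. Its z axis is the label's outward normal (45 degrees up, towards the plaque's -x), its x axis points up the slope, its y axis is the plaque's y.
- red_plaque: Fixed award plaque like the blue one in every size but with a red face. Origin and axes as the blue plaque's. Which of the two stands left varies.
- trophy: Loose bystander: gold cup on a white stone block (60 x 60 x 30 mm), 56 mm across, 125 mm high. Origin: centre of its underside.
- tape_roll: Loose bystander: roll of brown tape lying flat, 90 mm outer and 64 mm inner diameter, 24 mm high. Origin: centre of its underside.
- phone: Loose bystander: black cordless handset lying flat, 150 mm along x, 48 mm wide, 22 mm high. Origin: centre of its underside.
Mind the look-alikes: they are no part of the job. What is shaped like the reader but purple is not meant.

How it is judged:
By the outcome, as a careful person would: the job done as asked, in the order asked, and still so for the second after the job is handed in, with the robot touching nothing.
It also fails if it takes over 58 s, if anything falls off the work surface, if the arm or the gripper's body presses on something with over 40 N, if the wrist force passes 120 N, or if a joint passes its speed limit or range.

## Robot

A 7-joint arm with a two-finger parallel gripper is mounted at the origin on the work surface. World frame = base frame: x ahead of the robot, y to its left, z up, the work surface at z = 0. Lengths are in m, angles in rad, forces in N, time in s.
With the tool pointing down it reaches from about 0.425 to 1.025 m from the base axis. Payload 3.6 kg.
Tool frame: the origin (TCP) lies at the very end of the fingers, on their centre line; the grasp point (between the pads) lies 19 mm behind it; z points along the fingers, y is the line along which they close (so a half turn about z gives the same grasp; the last joint's range is limited). The gripper opens to 85 mm and grips with 20 to 120 N. Pads are 22 mm wide; open, the fingers measure 114 mm over their backs; the gripper's body (76 mm by 85 mm) begins 54 mm behind the grasp point. The pads swing forward as they close: fully open they stand 13 mm farther back than shut.
Start: joints at [-1.411, 0.591, 0.048, 1.609, -0.033, 0.943, -0.034], TCP at [0.182, 0.702, 0.231] pointing down, gripper open.
Joint ranges: [-2.69, 2.69], [-0.47, 2.24], [-1.27, 1.36], [0.19, 2.51], [-1.53, 4.68], [0.08, 2.07], [-3.09, 3.09]. Speed limits (rad/s): [2.57, 2.57, 3.14, 3.14, 3.14, 3.14, 3.14].

## Interface

Orientations are given as a rotation vector (axis times angle).
In Python, from rig import * gives the robot as it stands.
- The arm moves only by the tool servo_tool, never from a script. Its argument "increments" is a list of rows, each a list of 7 numbers: the shift along the tool's x, y, z normalised to -1 to 1, where 1 is 250 mm, then the turn, a rotation vector about the tool's x, y, z normalised to -1 to 1, where 1 is 180 degrees, then the opening, from -1 (shut) to 1 (fully open). A call has 1 to 10 rows; each row is the pose to reach, as a shift and turn from the pose commanded when the call began, along the tool's axes at that moment, turning the shorter way round; what a row does not reach only later rows make up. A row lasts 1/10 s, in which the tool goes at most 50 mm and 8.59 degrees, less where a joint would pass 70% of its speed; a pose out of reach is approached as far as the arm can. A call with a number of a shift or a turn outside -1 to 1 is refused whole. A call with a gripper value outside its range is refused whole. The fingers move at their own pace and stop on an object; "grip_force" is the grip in N (left out, the last holds). Time passes only in rows, so rows that repeat a pose let the fingers close. It gives the time, the measured TCP pose, the force, the opening and the grip force at its end, in the units of the state.
- get_state(): the state, without advancing time (a new reading comes with each control period).
- read_camera(name): name is "side" or "top"; returns (picture, depth): 384x512x3 uint8, red, green, blue; 384x512 float32, m along the optical axis (not along the pixel's ray), 0 where there is no reading.
- camera_params(name): a dict with "fovy" (degrees; the focal length in pixels is half the picture's height over the tangent of half this angle, whatever the lens; pixels are square), "cx", "cy" (the principal point, pixels), "rvec" (rotation vector, rad) and "tvec" (3), from world to camera coordinates, as OpenCV has them. Camera axes: x right, y down, z forward; pixel columns grow to the right and rows downward; lengths in m; the calibration is good to about 2 mm. A picture is of the moment at which its call begins. camera_params takes no time and is no camera call.
- job_done(): hands the job in; it is judged then, once.
The state is a dict: "time_s": time; "q": joint angles; "joint_vel": joint speeds; "effort": joint torques, N m; "position": TCP position; "eef_rot": TCP orientation; "wrist_force": force on the tool from outside, world axes, zero at the start; "wrist_torque": the same for the moment, N m; "opening": opening from 0.0 (shut) to 1.0 (fully open); "gripper_force": force on a finger pad.
Only numpy, scipy, OpenCV 4.12 (cv2) and the standard library are available. Lean on these libraries where they do the work, as an engineer would, in place of code of your own. Each camera call takes 0.05 s, during which the arm holds its last target. There are 200 camera calls.

## Working session

There is one attempt and no reset: what is moved stays moved. The work goes in short steps, Python scripts to look and compute and a tool call to move; the robot and the scene stay as the last step left them, time stands still between calls to the robot, and variables do not carry over. Pictures are saved under pics/ and viewed, at most 10 in all, crops included, and the job is handed in when it is done.

Besides the shell and the picture viewer there is one more tool, called after "Request:" by a JSON object that holds its "fn" and its "kwargs". servo_tool: Moves the arm, as the interface text tells. Its arguments: {"type":"object","properties":{"increments":{"type":"array","items":{"type":"array","items":{"type":"number","minimum":-1,"maximum":1}}},"grip_force":{"type":"number"}},"required":["increments"]}

```bash
mkdir -p pics; ls; cat > h.py <<'E'
from rig import *
import numpy as np, cv2
from scipy.spatial.transform import Rotation as R
def cam(n):
    p=camera_params(n); f=192/np.tan(np.radians(p['fovy'])/2)
    return p,f,R.from_rotvec(np.array(p['rvec']).ravel()).as_matrix(),np.array(p['tvec']).ravel()
def cloud(n,d):
    p,f,Rm,t=cam(n); v,u=np.mgrid[:384,:512]
    c=np.stack([(u-p['cx'])/f*d,(v-p['cy'])/f*d,d],-1)
    return (c-t)@Rm
def proj(n,X):
    p,f,Rm,t=cam(n); c=np.atleast_2d(X)@Rm.T+t
    return np.c_[f*c[:,0]/c[:,2]+p['cx'],f*c[:,1]/c[:,2]+p['cy']]
def delta(pos,rot):
    "increment (normalised) from the measured pose to pos, rot matrix"
    s=get_state(); T=R.from_rotvec(s['eef_rot']); 
    return np.r_[T.inv().apply(np.array(pos)-s['position'])/.25,(T.inv()*R.from_matrix(rot)).as_rotvec()/np.pi]
E
python3 - <<'E'
from h import *
for n in ('top','side'):
    im,d=read_camera(n); np.savez(n+'.npz',im=im,d=d)
    print(n,camera_params(n)); cv2.imwrite(f'pics/{n}0.png',cv2.resize(im[...,::-1],(800,600),interpolation=cv2.INTER_CUBIC))
print(get_state())
E
```

```text
pics
top {'fovy': 47.05531399948679, 'cx': 256.6963744596847, 'cy': 185.66153369696553, 'rvec': array([ 2.13466709, -2.08071868,  0.22082785]), 'tvec': array([0.01454093, 0.46933779, 1.26047534])}
side {'fovy': 49.433667584709, 'cx': 252.7562389554766, 'cy': 190.6723523593788, 'rvec': array([ 2.3114844 , -0.45553378,  0.17842554]), 'tvec': array([-0.41317328,  0.20740484,  1.01691623])}
{'time_s': 0.1, 'q': array([-1.41046853,  0.5920345 ,  0.04825487,  1.6097235 , -0.03331934,
        0.94272327, -0.0337207 ]), 'joint_vel': array([-0.00127907, -0.00186329, -0.00218085, -0.00376143,  0.00037287,
        0.00180328, -0.00058136]), 'effort': array([ 4.72259300e-03, -5.49997187e+01,  1.55368969e+00, -1.98824000e+01,
        9.83885082e-03,  3.84755549e-03,  3.09812165e-06]), 'position': array([0.1818186 , 0.70103485, 0.2302378 ]), 'eef_rot': array([-0.39748009, -3.1161524 ,  0.00326115]), 'wrist_force': array([ 0.82693587, -0.25686412, -0.44756319]), 'wrist_torque': array([ 0.03073392, -0.01731319, -0.02216553]), 'gripper_force': 0.0, 'opening': 1.0015599465718494}
```

View pics/top0.png

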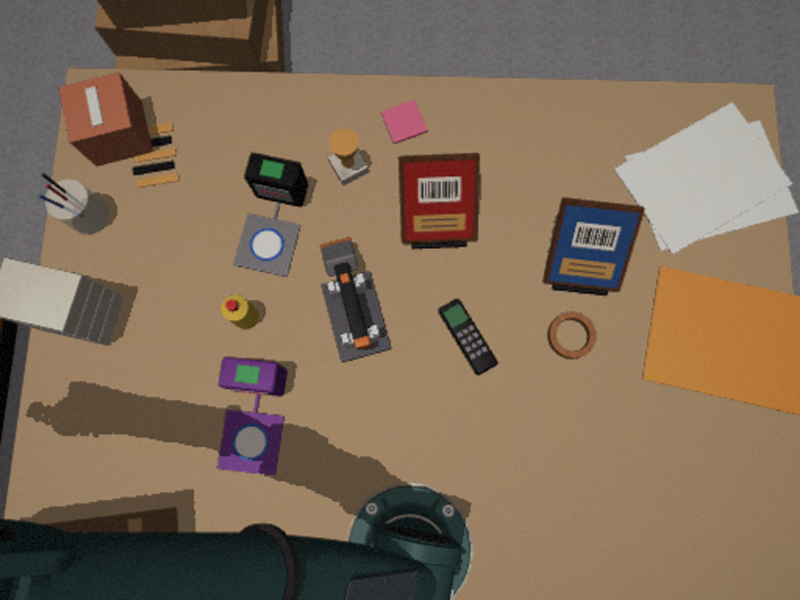

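View pics/side0.png

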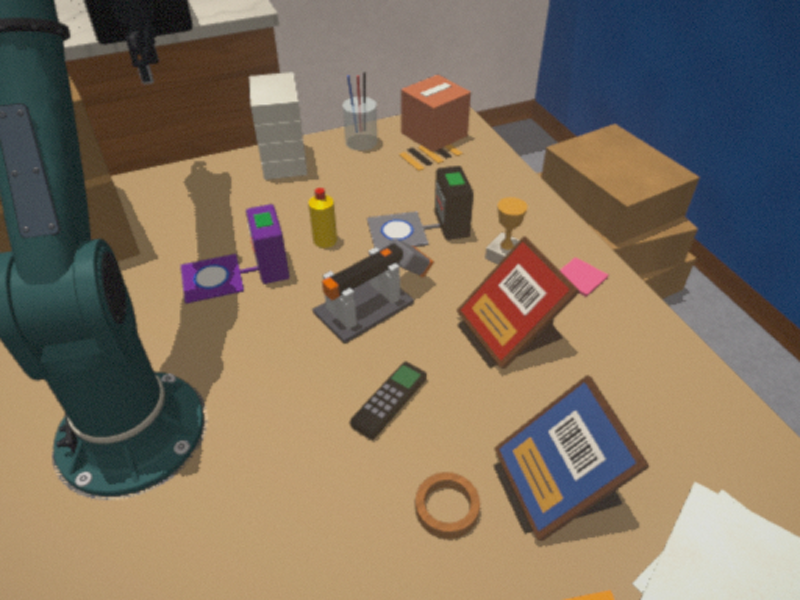

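The top view (800x600) shows the can at (237,310), the reader at (268,243) with its tower at (276,180), the scanner at (353,310), and the blue plaque at (595,245). The side view shows the same items, but no barcode on the can, so I'll zoom in.

```bash
python3 - <<'E'
from h import *
t=np.load('top.npz')['im'];s=np.load('side.npz')['im']
def c(im,u,v,w,h,k): return cv2.resize(im[v:v+h,u:u+w,::-1],(w*k,h*k),interpolation=cv2.INTER_CUBIC)
a=np.hstack([c(t,135,180,50,50,8),c(s,185,110,50,50,8)])
b=np.hstack([c(t,135,90,120,60,3),c(s,330,230,100,120,3)[:180,:]] )
cv2.imwrite('pics/z1.png',a)
cv2.imwrite('pics/z2.png',c(t,140,90,120,150,4))
T=cloud('top',np.load('top.npz')['d']);S=cloud('side',np.load('side.npz')['d'])
hsv={n:cv2.cvtColor(i,cv2.COLOR_RGB2HSV) for n,i in (('top',t),('side',s))}
def seg(n,lo,hi,box):
    m=cv2.inRange(hsv[n],lo,hi)>0; k=np.zeros_like(m); u,v,w,h=[int(x/1.5625) for x in box]; k[v:v+h,u:u+w]=1
    X=(T if n=='top' else S)[m&k]; return X
def rep(l,X): print(l,len(X),np.median(X,0).round(4),X.min(0).round(3),X.max(0).round(3))
rep('cap top',seg('top',(0,150,60),(8,255,255),(215,290,40,35)))
rep('cap side',seg('side',(0,150,60),(8,255,255),(305,180,35,30)))
rep('can side',seg('side',(20,120,40),(35,255,255),(300,180,45,80)))
rep('green top',seg('top',(50,100,50),(80,255,255),(245,150,70,60)))
rep('green side',seg('side',(50,100,50),(80,255,255),(430,160,50,40)))
rep('circle top',seg('top',(0,0,140),(179,60,255),(235,215,70,60)))
rep('circle side',seg('side',(0,0,140),(179,60,255),(375,210,50,40)))
rep('blue',seg('top',(105,100,40),(125,255,255),(540,190,110,110)))
rep('label',seg('top',(0,0,140),(179,50,255),(565,205,60,60)))
rep('label s',seg('side',(0,0,130),(179,60,255),(545,405,65,80)))
rep('table',T[250:260,300:310].reshape(-1,3)); rep('tableS',S[300:310,150:160].reshape(-1,3))
E
```

```text
cap top 41 [0.418  0.328  0.1264] [0.409 0.32  0.113] [0.427 0.337 0.132]
cap side 35 [0.4209 0.3222 0.1248] [0.413 0.314 0.114] [0.431 0.335 0.128]
can side 514 [0.4169 0.3091 0.0631] [ 0.172 -0.694 -0.001] [0.483 0.487 0.858]
green top 151 [0.6801 0.2749 0.1177] [0.662 0.253 0.11 ] [0.7   0.298 0.125]
green side 82 [0.6831 0.2719 0.1186] [0.668 0.25  0.114] [0.704 0.297 0.122]
circle top 251 [0.5657 0.2977 0.008 ] [0.193 0.018 0.001] [0.593 0.325 1.331]
circle side 193 [0.5698 0.2968 0.0086] [0.472 0.157 0.002] [0.631 0.356 0.099]
blue 1333 [ 0.5589 -0.3287  0.091 ] [ 0.193 -0.399  0.021] [0.616 0.018 1.331]
label 201 [ 0.5718 -0.3292  0.1037] [ 0.549 -0.372  0.081] [ 0.591 -0.29   0.124]
label s 694 [ 0.5719 -0.3361  0.1042] [ 0.172 -0.694  0.081] [ 0.596 -0.29   0.858]
table 100 [ 0.2728 -0.1209  0.001 ] [ 0.259 -0.135 -0.007] [ 0.287 -0.107  0.008]
tableS 100 [ 0.1438 -0.1442  0.0011] [ 0.132 -0.159 -0.003] [ 0.156 -0.13   0.006]
```

View pics/z1.png

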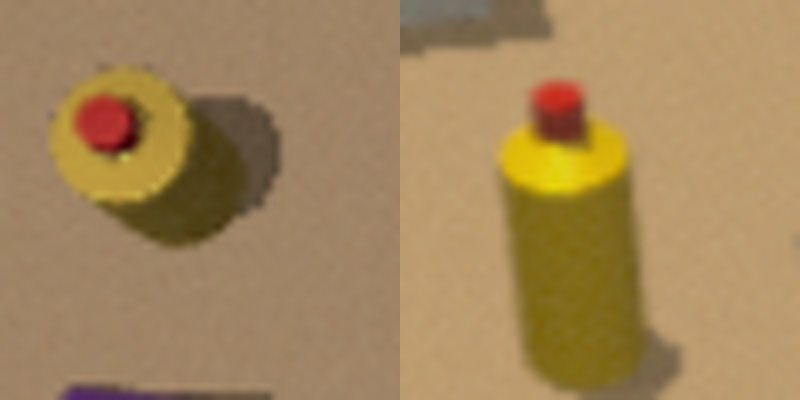

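View pics/z2.png

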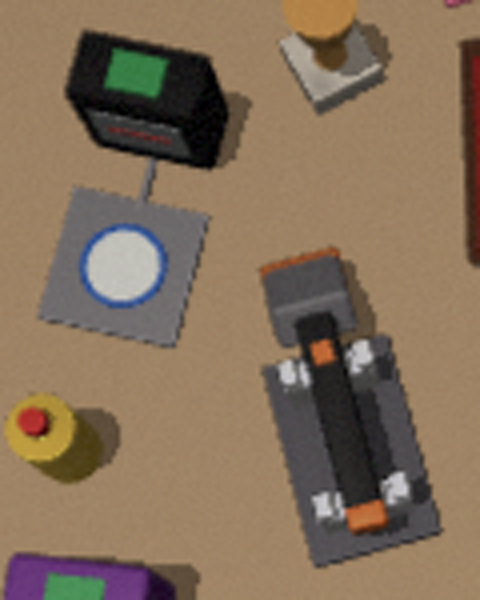

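The barcode is on the side of the can that both cameras can't see. z2 (4x, offset 140,90) shows the reader plate corners at (75,186),(209,214),(175,347),(39,319) and the cradle plate corners at (263,368),(386,336),(440,533),(318,565).

```bash
python3 - <<'E'
from h import *
from scipy.optimize import least_squares
im={n:np.load(n+'.npz')['im'] for n in ('top','side')}
for n in im:
    p,f,Rm,t=cam(n); C=-Rm.T@t; dv=C[:2]-[.419,.325]; print(n,C.round(3),'az from can',np.degrees(np.arctan2(dv[1],dv[0])).round(1))
def ray(n,uv,z):
    p,f,Rm,t=cam(n); C=-Rm.T@t; d=np.c_[(uv[:,0]-p['cx'])/f,(uv[:,1]-p['cy'])/f,np.ones(len(uv))]@Rm
    return C+d*((z-C[2])/d[:,2])[:,None]
def fitrect(c4,z,l,w,cen=(0,0)):
    uv=(np.array(c4)+.5)/4-.5+[140,90]; X=ray('top',uv,z)
    e=X[0]+X[1]-X[2]-X[3]; print('centre',X.mean(0).round(4),'yaw',np.degrees(np.arctan2(e[1],e[0])).round(2),'yaw2',np.degrees(np.arctan2(*(lambda g:(-g[0],g[1]))((X[0]+X[3]-X[1]-X[2])[:2]))).round(2),np.linalg.norm(np.diff(X,axis=0),axis=1).round(4))
fitrect([(75,186),(209,214),(175,347),(39,319)],.006,.11,.11)
fitrect([(263,368),(386,336),(440,533),(318,565)],.012,.16,.1)
# label corners
obs={}
for n,b in (('top',(565,205,60,60)),('side',(545,405,65,80))):
    u,v,w,h=[int(x/1.5625) for x in b]; k=8
    c=cv2.resize(im[n][v:v+h,u:u+w],None,fx=k,fy=k,interpolation=cv2.INTER_CUBIC)
    hs=cv2.cvtColor(c,cv2.COLOR_RGB2HSV); m=cv2.inRange(hs,(0,0,110),(179,90,255))
    m=cv2.morphologyEx(m,cv2.MORPH_CLOSE,np.ones((41,41)))
    cs=max(cv2.findContours(m,0,2)[0],key=cv2.contourArea); hull=cv2.convexHull(cs)
    e=.01
    while len(a:=cv2.approxPolyDP(hull,e*cv2.arcLength(hull,True),True))>4: e*=1.2
    obs[n]=(a[:,0]+.5)/k-.5+[u,v]; print(n,obs[n].round(1).tolist())
def lab(q):
    x,y,a=q; d=np.array([np.cos(a),np.sin(a),0]); s=np.array([-d[1],d[0],0]); up=(d+[0,0,1])/2**.5
    L=np.array([x,y,0])+.011*d+[0,0,.102]
    return L,np.array([L+i*.025*up+j*.04*s for i,j in ((1,1),(1,-1),(-1,-1),(-1,1))])
def res(q,ns=('top','side')):
    r=[]
    for n in ns:
        P=proj(n,lab(q)[1]); D=np.linalg.norm(P[:,None]-obs[n][None],axis=2); r+=list((P-obs[n][D.argmin(1)]).ravel())
    return r
for ns in (('top',),('side',),('top','side')):
    s=least_squares(res,[.56,-.33,-.25],args=(ns,)); print(ns,s.x.round(4),np.degrees(s.x[2]).round(2),'label',lab(s.x)[0].round(4),'rms',np.sqrt(np.mean(s.fun**2)).round(2))
# scanner handle axis from top depth
T=cloud('top',np.load('top.npz')['d']); h=cv2.cvtColor(im['top'],cv2.COLOR_RGB2HSV)
o=(cv2.inRange(h,(5,140,90),(14,255,255))>0)&(T[...,2]>.09)&(T[...,2]<.12)&(T[...,1]<.2)&(T[...,1]>0.02)&(T[...,0]<.56)
print([ (T[o&g].mean(0).round(4),(o&g).sum()) for g in (T[...,0]<.41,T[...,0]>.41)])
X=T[(T[...,2]>.098)&(T[...,2]<.112)&(T[...,0]>.33)&(T[...,0]<.55)&(T[...,1]>.05)&(T[...,1]<.2)]
v=np.linalg.svd(X[:,:2]-X[:,:2].mean(0))[2][0]; print('handle',len(X),X.mean(0).round(4),X.min(0),X.max(0),np.degrees(np.arctan2(v[1],v[0]))%180)
s=get_state(); M=R.from_rotvec(s['eef_rot']).as_matrix(); print(M.round(3))
E
```

```text
top [0.193 0.018 1.331] az from can -126.4
side [ 0.172 -0.694  0.858] az from can -103.6
centre [0.5657 0.2972 0.006 ] yaw -10.53 yaw2 -10.59 [0.1087 0.1097 0.1085]
centre [0.4242 0.1141 0.012 ] yaw 17.46 yaw2 16.37 [0.0974 0.158  0.0944]
top [[365.1, 156.4], [369.1, 141.6], [398.4, 144.3], [392.2, 160.2]]
side [[368.6, 261.9], [388.4, 295.4], [366.9, 309.4], [347.6, 275.4]]
('top',) [ 0.5595 -0.3307 -0.1096] -6.28 label [ 0.5705 -0.3319  0.102 ] rms 0.54
('side',) [ 0.5593 -0.3339 -0.0897] -5.14 label [ 0.5702 -0.3349  0.102 ] rms 1.37
('top', 'side') [ 0.5596 -0.3327 -0.0962] -5.51 label [ 0.5706 -0.3338  0.102 ] rms 1.12
[(array([0.3612, 0.0946, 0.1052]), np.int64(60)), (array([0.4773, 0.1308, 0.1078]), np.int64(32))]
handle 628 [0.4383 0.1198 0.1052] [0.35098314 0.06868681 0.09804561] [0.52880532 0.17092745 0.11188797] 17.517908317926214
[[-0.968  0.251 -0.   ]
 [ 0.251  0.968 -0.002]
 [-0.    -0.002 -1.   ]]
```

```bash
cat >> h.py <<'E'
def ray(n,uv,z):
    uv=np.atleast_2d(uv); p,f,Rm,t=cam(n); C=-Rm.T@t; d=np.c_[(uv[:,0]-p['cx'])/f,(uv[:,1]-p['cy'])/f,np.ones(len(uv))]@Rm
    return C+d*((z-C[2])/d[:,2])[:,None]
def down(az):
    "tool pointing down, closing axis y at azimuth az (deg)"
    a=np.radians(az); y=np.array([np.cos(a),np.sin(a),0]); z=np.array([0,0,-1.]); return np.c_[np.cross(y,z),y,z]
E
python3 - <<'E'
from h import *
im={n:np.load(n+'.npz')['im'] for n in ('top','side')}
print('can',ray('top',(147.6,194.8),.125),ray('side',(204.3,121.6),.125))
for n,b in (('top',(235,215,70,60)),('side',(370,205,60,50))):
    u,v,w,h=[int(x/1.5625) for x in b]; k=8
    c=cv2.resize(im[n][v:v+h,u:u+w],None,fx=k,fy=k,interpolation=cv2.INTER_CUBIC)
    m=cv2.inRange(cv2.cvtColor(c,cv2.COLOR_RGB2HSV),(0,0,150),(179,60,255))
    m=cv2.morphologyEx(m,cv2.MORPH_OPEN,np.ones((25,25)))
    cs=max(cv2.findContours(m,0,2)[0],key=cv2.contourArea); e=cv2.fitEllipse(cs); uv=(np.array(e[0])+.5)/k-.5+[u,v]
    print(n,e,uv,ray(n,uv,.006))
# plaque edges check: rim corners with overlay
c=im['top'][110:200,335:425]; s=im['side'][230:350,305:425]
def ov(n,x,y,a,img):
    d=np.array([np.cos(a),np.sin(a),0]); sd=np.array([-d[1],d[0],0]); up=(d+[0,0,1])/2**.5; L=np.array([x,y,.102])+.011*d
    P=proj(n,[L+i*.025*up+j*.04*sd for i,j in ((1,1),(1,-1),(-1,-1),(-1,1))]); return P
out=[]
for n,(u,v,w) in (('top',(345,120,75)),('side',(315,238,105))):
    k=400/w; c=cv2.resize(im[n][v:v+w,u:u+w,::-1],(400,400),interpolation=cv2.INTER_CUBIC)
    P=ov(n,.5596,-.3327,-.0962,c); cv2.polylines(c,[np.int32((P-[u,v]+.5)*k-.5)],True,(0,255,0),1); out.append(c)
cv2.imwrite('pics/z3.png',np.hstack(out))
for az in (38,108): print(az,delta([.4195,.325,.23],down(az)).round(4))
E
```

```text
can [[0.41886956 0.32923488 0.125     ]] [[0.42255766 0.32795385 0.125     ]]
top ((166.1084442138672, 155.35092163085938), (137.60789489746094, 146.38345336914062), 64.3904037475586) [170.32605553 155.9813652 ] [[0.56610748 0.29860921 0.006     ]]
side ((144.79563903808594, 128.16940307617188), (90.54043579101562, 138.71893310546875), 89.0079574584961) [253.66195488 146.58367538] [[0.56997209 0.29784015 0.006     ]]
38 [-1.2979e+00 -1.2173e+00  3.6000e-03 -6.0000e-04  2.0000e-04  2.0810e-01]
108 [-1.2979e+00 -1.2173e+00  3.6000e-03 -7.0000e-04 -2.0000e-04 -1.8080e-01]
```

View pics/z3.png

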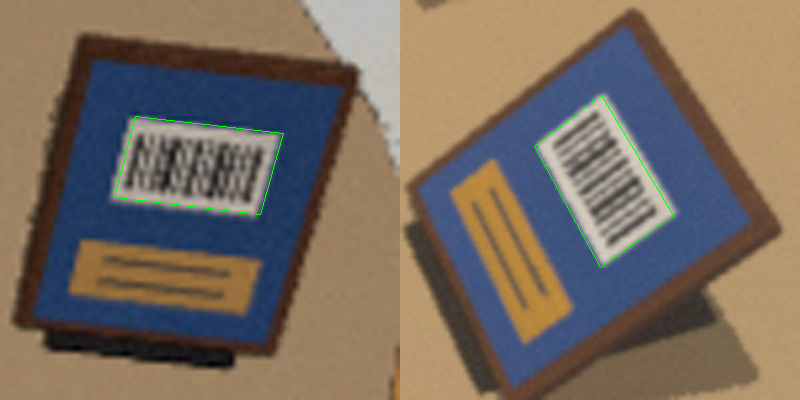

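z3: the fitted label outlines (green) match the white label in both views, to about a pixel. Moving over the can.

Request:
{"fn": "servo_tool", "kwargs": {"increments": [[-1, -0.94, 0, 0, 0, -0.18, 1], [-1, -0.94, 0, 0, 0, -0.18, 1], [-1, -0.94, 0, 0, 0, -0.18, 1], [-1, -0.94, 0, 0, 0, -0.18, 1], [-1, -0.94, 0, 0, 0, -0.18, 1], [-1, -0.94, 0, 0, 0, -0.18, 1], [-1, -0.94, 0, 0, 0, -0.18, 1], [-1, -0.94, 0, 0, 0, -0.18, 1]], "grip_force": 40}}

```text
time_s: 0.9
position: [0.3694, 0.4036, 0.2307]
eef_rot: [-0.469, 3.106, -0.009]
wrist_force: [-0.2, -0.2, -0.0]
opening: 0.999
gripper_force: 0.0
```

```bash
python3 - <<'E'
from h import *
from scipy.optimize import least_squares
O={'top':(np.array([(80,37),(357,68),(273,353),(15,325)])+.5)/(400/75)-.5+[345,120],
   'side':(np.array([(5,187),(232,8),(382,230),(113,398)])+.5)/(400/105)-.5+[315,238]}
# top order: TL(+s,up),TR(-s,up),BR,BL ; side: (5,187)=BL(+s,low),(232,8)=TL? 
def P(q):
    x,y,a,z,=q; d=np.array([np.cos(a),np.sin(a),0]); s=np.array([-d[1],d[0],0]); up=(d+[0,0,1])/2**.5; L=np.array([x,y,z])
    return np.array([L+i*.09*up+j*.075*s for i,j in ((1,1),(1,-1),(-1,-1),(-1,1))])
od={'top':[0,1,2,3],'side':[3,0,1,2]}
for ns in (['top'],['side'],['top','side']):
    s=least_squares(lambda q:np.concatenate([(proj(n,P(q)[od[n]])-O[n]).ravel() for n in ns]),[.55,-.33,-.1,.08])
    print(ns,s.x.round(4),np.degrees(s.x[2]).round(2),np.sqrt(np.mean(s.fun**2)).round(2))
st=get_state(); print(st['position'],st['q'].round(2),st['time_s'],delta([.4205,.3285,.066],down(108)).round(4))
E
```

```text
['top'] [ 0.5587 -0.3308 -0.0875  0.0737] -5.01 0.33
['side'] [ 0.5669 -0.3247 -0.0963  0.0676] -5.52 1.18
['top', 'side'] [ 0.56   -0.3297 -0.0946  0.0782] -5.42 1.09
[0.36944251 0.40356527 0.2307192 ] [-0.86  0.37 -0.08  2.01  0.05  0.77  0.91] 0.9 [-1.069e-01 -3.433e-01  6.608e-01 -1.900e-03 -3.000e-04 -4.500e-03]
```

Request:
{"fn": "servo_tool", "kwargs": {"increments": [[-0.107, -0.343, 0, 0, 0, -0.0045, 1], [-0.107, -0.343, 0, 0, 0, -0.0045, 1], [-0.107, -0.343, 0.2, 0, 0, -0.0045, 1], [-0.107, -0.343, 0.4, 0, 0, -0.0045, 1], [-0.107, -0.343, 0.55, 0, 0, -0.0045, 1], [-0.107, -0.343, 0.67, 0, 0, -0.0045, 1], [-0.107, -0.343, 0.67, 0, 0, -0.0045, 1], [-0.107, -0.343, 0.67, 0, 0, -0.0045, 1], [-0.107, -0.343, 0.67, 0, 0, -0.0045, 0.0], [-0.107, -0.343, 0.67, 0, 0, -0.0045, -0.5]]}}

```text
time_s: 1.9
position: [0.4179, 0.3386, 0.0656]
eef_rot: [-0.509, 3.097, 0.002]
wrist_force: [0.6, -1.3, 0.8]
opening: 0.688
gripper_force: 0.8
```

Request:
{"fn": "servo_tool", "kwargs": {"increments": [[0, 0, 0, 0, 0, 0, -1], [0, 0, 0, 0, 0, 0, -1], [0, 0, 0, 0, 0, 0, -1], [0, 0, 0, 0, 0, 0, -1]]}}

```text
time_s: 2.3
position: [0.4184, 0.3382, 0.0658]
eef_rot: [-0.507, 3.097, 0.001]
wrist_force: [1.5, -2.2, 7.4]
opening: 0.596
gripper_force: 39.5
```

Request:
{"fn": "servo_tool", "kwargs": {"increments": [[0, 0, -0.1, 0, 0, 0, -1], [0, 0, -0.4, 0, 0, 0.05, -1], [0, 0, -0.4, 0, 0, 0.56, -1], [0, 0, -0.4, 0, 0, 0.56, -1], [0, 0, -0.4, 0, 0, 0.56, -1], [0, 0, -0.4, 0, 0, 0.56, -1], [0, 0, -0.4, 0, 0, 0.56, -1], [0, 0, -0.4, 0, 0, 0.56, -1], [0, 0, -0.4, 0, 0, 0.56, -1], [0, 0, -0.4, 0, 0, 0.56, -1]]}}

```text
time_s: 3.3
position: [0.4163, 0.3383, 0.1644]
eef_rot: [-1.547, -2.734, -0.002]
wrist_force: [0.6, 0.1, -3.0]
opening: 0.594
gripper_force: 42.2
```

Request:
{"fn": "servo_tool", "kwargs": {"increments": [[0, 0, 0, 0, 0, 0.16, -1], [0, 0, 0, 0, 0, 0.16, -1], [0, 0, 0, 0, 0, 0.16, -1], [0, 0, 0, 0, 0, 0.16, -1], [0, 0, 0, 0, 0, 0.16, -1], [0, 0, 0, 0, 0, 0.16, -1], [0, 0, 0, 0, 0, 0.16, -1]]}}

```text
time_s: 4.0
position: [0.4166, 0.3382, 0.1641]
eef_rot: [-2.171, -2.27, -0.001]
wrist_force: [0.1, 0.2, -2.3]
opening: 0.594
gripper_force: 42.2
```

```bash
python3 - <<'E'
from h import *
st=get_state(); print(st['position'],st['q'].round(2)); M=R.from_rotvec(st['eef_rot']).as_matrix(); print('az',np.degrees(np.arctan2(M[1,1],M[0,1])))
c=proj('side',[*st['position'][:2],st['position'][2]-.01])[0]; u,v=(c-[30,30]).astype(int); print(u,v)
out=[]
for n in ('side','top'):
    im,d=read_camera(n); np.savez(n+'1.npz',im=im,d=d)
    c=proj(n,[*st['position'][:2],st['position'][2]-.01])[0]; u,v=(c-[30,30]).astype(int); print(n,u,v)
    out.append(cv2.resize(im[v:v+60,u:u+60,::-1],(400,400),interpolation=cv2.INTER_CUBIC))
cv2.imwrite('pics/c1.png',np.hstack(out))
E
```

```text
[0.41659794 0.33822828 0.16405309] [-1.11  0.49  0.47  2.1  -0.37  0.63 -0.34]
az 2.577688450082183
170 82
side 170 82
top 111 163
```

View pics/c1.png

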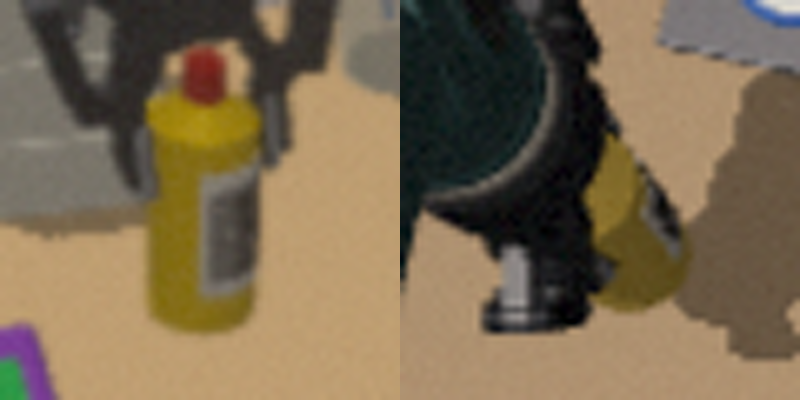

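c1 shows the can upright in the grip. The barcode's left edge is near x=200 and the can spans 148–260, so the barcode's middle is about 41° right of the camera direction. I'll turn it to the camera to measure it exactly.

Request:
{"fn": "servo_tool", "kwargs": {"increments": [[0, 0, 0, 0, 0, 0.228, -1], [0, 0, 0, 0, 0, 0.228, -1], [0, 0, 0, 0, 0, 0.228, -1], [0, 0, 0, 0, 0, 0.228, -1], [0, 0, 0, 0, 0, 0.228, -1], [0, 0, 0, 0, 0, 0.228, -1], [0, 0, 0, 0, 0, 0.228, -1], [0, 0, 0, 0, 0, 0.228, -1]]}}

```text
time_s: 4.9
position: [0.4168, 0.3381, 0.1638]
eef_rot: [-2.828, -1.367, 0.0]
wrist_force: [0.5, 0.4, -2.1]
opening: 0.596
gripper_force: 42.2
```

```bash
python3 - <<'E'
from h import *
st=get_state(); print(st['position']); M=R.from_rotvec(st['eef_rot']).as_matrix(); print('az',np.degrees(np.arctan2(M[1,1],M[0,1])))
n='side'; im,d=read_camera(n); np.savez('side2.npz',im=im,d=d)
c=proj(n,[*st['position'][:2],st['position'][2]-.01])[0]; u,v=(c-[25,22]).astype(int); print(n,u,v)
cv2.imwrite('pics/c2.png',cv2.resize(im[v:v+50,u:u+50,::-1],(600,600),interpolation=cv2.INTER_CUBIC))
E
```

```text
[0.41678453 0.33814986 0.16384494]
az -38.41490485373203
side 175 90
```

View pics/c2.png

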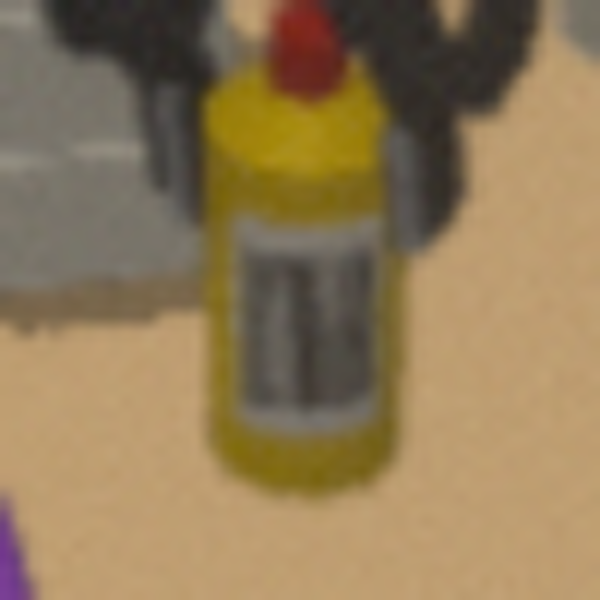

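c2 shows the barcode nearly square to the camera: the label spans x 236–382 and the can 207–402 at row 325. I'll fit a cylinder model to these edges.

```bash
python3 - <<'E'
from h import *
from scipy.optimize import least_squares
im=np.load('side2.npz')['im']; u0,v0=175,90
k=12; c=cv2.resize(im[v0:v0+50,u0:u0+50],(600,600),interpolation=cv2.INTER_CUBIC); c=cv2.GaussianBlur(c,(5,25),0)
sat=cv2.cvtColor(c,cv2.COLOR_RGB2HSV)[...,1].astype(float)
obs=[]
for r in range(250,430,10):
    s=sat[r,170:440]; 
    g=np.diff(cv2.blur(s[None],(9,1))[0])
    # left: rise (table->yellow) then fall (yellow->label); right: rise then fall
    L=g[10:50].argmax()+10; l=L+8+g[L+8:L+40].argmin(); rr=170+g[170:228].argmax(); Rr=rr+5+g[rr+5:250].argmin()
    obs.append((r,*(170.5+np.array([L,l,rr,Rr]))))
obs=np.array(obs); print(obs[::3])
V=(obs[:,0]+.5)/k-.5+v0; E=(obs[:,1:]+.5)/k-.5+u0
C=-cam('side')[2].T@cam('side')[3]
def res(q):
    x,y,a,hw=q; dv=C[:2]-[x,y]; ca=np.arctan2(dv[1],dv[0]); t=np.arccos(.025/np.hypot(*dv)); out=[]
    for j,b in enumerate((ca-t,a-hw,a+hw,ca+t)):
        P=proj('side',[[x+.025*np.cos(b),y+.025*np.sin(b),z] for z in (.09,.2)])
        out.append(np.interp(V,P[::-1,1],P[::-1,0])-E[:,j])
    return np.concatenate(out)
s=least_squares(res,[.417,.338,-1.8,.78],loss='soft_l1',f_scale=.3); print(s.x,np.degrees(s.x[2:]),np.sqrt(np.mean(res(s.x)**2)))
print(res(s.x).reshape(4,-1).mean(1))
E
```

```text
[[250.  208.5 229.5 380.5 400.5]
 [280.  200.5 229.5 381.5 404.5]
 [310.  207.5 228.5 376.5 403.5]
 [340.  212.5 229.5 373.5 402.5]
 [370.  211.5 231.5 377.5 399.5]
 [400.  210.5 235.5 378.5 396.5]]
[ 0.43811144  0.43513674 -1.8714193   0.90411237] [-107.22442784   51.80182309] 0.37788905049721694
[ 0.34029614 -0.00637354 -0.01696002 -0.3092891 ]
```

```bash
python3 - <<'E'
from h import *
from scipy.optimize import least_squares
im=np.load('side2.npz')['im'].astype(np.float32); u0,v0=175,90
C=-cam('side')[2].T@cam('side')[3]
# render model -> compare: classify label-ness by (R-B)/(R+G+B)
sm=(im[...,0]-im[...,2])/im.sum(2)
v,u=np.mgrid[v0+19:v0+36,u0+10:u0+40]; obs=sm[v0+19:v0+36,u0+10:u0+40]
print(obs[[3,8,13]].round(2))
p,f,Rm,t=cam('side')
SS=[(i,j) for i in (-.33,0,.33) for j in (-.33,0,.33)]
def model(q):
    x,y,a,yl,lb,bg,z0=q; acc=0
    for i,j in SS:
        d=np.stack([(u+i-p['cx'])/f,(v+j-p['cy'])/f,np.ones(u.shape)],-1)@Rm
        o=C[:2]-[x,y]; A=(d[...,:2]**2).sum(-1); B=(d[...,:2]*o).sum(-1); D=B*B-A*((o**2).sum()-.025**2)
        hit=D>0; s=(-B-np.sqrt(np.maximum(D,0)))/A; P=C+d*s[...,None]
        az=np.arctan2(P[...,1]-y,P[...,0]-x); da=(az-a+np.pi)%(2*np.pi)-np.pi; h=P[...,2]-z0
        lab=(abs(da)<np.pi/4)&(h>.021)&(h<.083); acc=acc+np.where(hit,np.where(lab,lb,yl),bg)
    return cv2.GaussianBlur(acc/9,(0,0),.6)
def cost(q): return np.r_[(model(q)-obs).ravel()*10,(q[0]-.4175)/.003,(q[1]-.338)/.003]
best=None
for a in np.radians(np.arange(-116,-90,2)):
    s=least_squares(cost,[.4175,.338,a,.5,.1,.2,.098],diff_step=2e-3,x_scale=[.002,.002,.05,.1,.1,.1,.003])
    print(np.degrees(a).round(),s.cost.round(3),s.x.round(4),np.degrees(s.x[2]).round(1))
E
```

```text
[[0.04 0.05 0.07 0.07 0.08 0.09 0.13 0.26 0.33 0.17 0.1  0.06 0.05 0.05
  0.07 0.05 0.05 0.05 0.04 0.05 0.07 0.12 0.22 0.24 0.17 0.16 0.17 0.17
  0.17 0.16]
 [0.17 0.16 0.16 0.16 0.17 0.17 0.17 0.25 0.35 0.16 0.08 0.05 0.04 0.04
  0.04 0.06 0.04 0.05 0.06 0.08 0.06 0.17 0.27 0.23 0.18 0.17 0.17 0.16
  0.17 0.17]
 [0.17 0.17 0.17 0.16 0.17 0.17 0.17 0.25 0.33 0.23 0.13 0.05 0.05 0.06
  0.05 0.08 0.07 0.06 0.06 0.05 0.07 0.16 0.27 0.21 0.18 0.16 0.17 0.16
  0.17 0.17]]
-116.0 44.834 [ 0.4146  0.3428 -1.7371  0.2788  0.0571  0.1473  0.0995] -99.5
-114.0 45.866 [ 0.415   0.3442 -1.7515  0.2792  0.0572  0.1475  0.0985] -100.4
-112.0 52.042 [ 0.4166  0.3473 -1.8252  0.2746  0.0577  0.149   0.0962] -104.6
-110.0 52.053 [ 0.4165  0.3459 -1.8377  0.273   0.0577  0.1495  0.0973] -105.3
-108.0 45.089 [ 0.4146  0.3427 -1.7436  0.2788  0.0566  0.1473  0.0998] -99.9
-106.0 45.714 [ 0.4149  0.3432 -1.7611  0.2791  0.0571  0.1474  0.0992] -100.9
-104.0 45.415 [ 0.4144  0.3404 -1.7718  0.2785  0.0576  0.1475  0.1014] -101.5
-102.0 44.772 [ 0.4145  0.3426 -1.7387  0.2787  0.0568  0.1473  0.0999] -99.6
-100.0 44.189 [ 0.4137  0.339  -1.7393  0.2794  0.057   0.1471  0.1025] -99.7
-98.0 44.773 [ 0.414   0.3397 -1.7518  0.2797  0.0574  0.1471  0.1019] -100.4
-96.0 43.864 [ 0.4133  0.3396 -1.7013  0.2775  0.0567  0.1471  0.1021] -97.5
-94.0 43.624 [ 0.4139  0.3408 -1.7242  0.2785  0.0568  0.147   0.1011] -98.8
-92.0 43.675 [ 0.4136  0.3399 -1.7166  0.279   0.0569  0.147   0.1018] -98.4
```

```bash
python3 - <<'E'
from h import *
print(delta([.568,.298,.11],down(50.6)).round(4))
E
```

```text
[ 2.502e-01  5.735e-01  2.154e-01 -0.000e+00 -1.000e-04 -4.947e-01]
```

Request:
{"fn": "servo_tool", "kwargs": {"increments": [[0.25, 0.573, 0, 0, 0, -0.495, -1], [0.25, 0.573, 0, 0, 0, -0.495, -1], [0.25, 0.573, 0, 0, 0, -0.495, -1], [0.25, 0.573, 0, 0, 0, -0.495, -1], [0.25, 0.573, 0.1, 0, 0, -0.495, -1], [0.25, 0.573, 0.215, 0, 0, -0.495, -1], [0.25, 0.573, 0.215, 0, 0, -0.495, -1], [0.25, 0.573, 0.215, 0, 0, -0.495, -1], [0.25, 0.573, 0.215, 0, 0, -0.495, -1], [0.25, 0.573, 0.215, 0, 0, -0.495, -1]]}}

```text
time_s: 5.95
position: [0.568, 0.2974, 0.11]
eef_rot: [-1.131, -2.931, 0.0]
wrist_force: [0.2, 0.7, -3.0]
opening: 0.585
gripper_force: 42.3
```

Request:
{"fn": "servo_tool", "kwargs": {"increments": [[0, 0, 0, 0, 0, -0.0, -1], [0, 0, 0, 0, 0, 0, -1], [0, 0, 0, 0, 0, 0, -1], [0, 0, 0, 0, 0, 0, -1]]}}

```text
time_s: 6.35
position: [0.5678, 0.2979, 0.11]
eef_rot: [1.142, 2.926, -0.0]
wrist_force: [-0.6, 0.6, -3.4]
opening: 0.581
gripper_force: 42.3
```

```bash
python3 - <<'E'
from h import *
st=get_state(); print(st['position']); M=R.from_rotvec(st['eef_rot']).as_matrix(); print('az',np.degrees(np.arctan2(M[1,1],M[0,1])),st['q'].round(2))
out=[]
for n in ('side','top'):
    im,d=read_camera(n); np.savez(n+'3.npz',im=im,d=d)
    c=proj(n,[.568,.298,.05])[0]; u,v=(c-[30,30]).astype(int); print(n,u,v)
    k=400/60; c=cv2.resize(im[v:v+60,u:u+60,::-1],(400,400),interpolation=cv2.INTER_CUBIC)
    a=np.linspace(0,6.28,60)
    for r,z,col in ((.025,st['position'][2]-.066,(0,255,0)),(.025,st['position'][2]-.066+.098,(0,255,0)),(.0285,.006,(255,0,255))):
        P=proj(n,np.c_[.568+r*np.cos(a),.298+r*np.sin(a),0*a+z])
        cv2.polylines(c,[np.int32((P-[u,v]+.5)*k-.5)],True,col,1)
    out.append(c)
cv2.imwrite('pics/c3.png',np.hstack(out))
E
```

```text
[0.56775746 0.29785422 0.11004351]
az 47.36544287140325 [-0.68  0.64  0.19  1.89 -0.19  0.62  0.45]
side 222 105
top 137 121
```

View pics/c3.png

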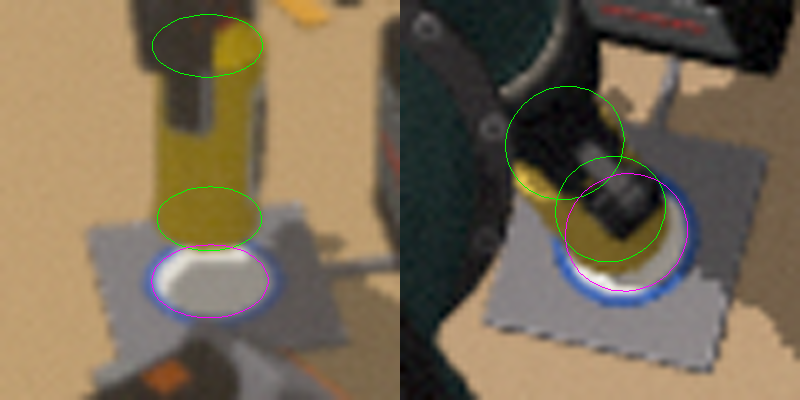

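c3: the can hangs upright over the circle. In the side view its bottom is at about (204,217) against a circle centre of about (213,282), which puts it roughly 3 mm short in x. The yaw also still lacks 3°, so I'll correct both.

```bash
python3 - <<'E'
from h import *
print(delta([.571,.298,.0725],down(50.6)).round(4))
E
```

```text
[-9.600e-03  9.000e-03  1.501e-01 -0.000e+00  1.000e-04 -1.770e-02]
```

Request:
{"fn": "servo_tool", "kwargs": {"increments": [[-0.01, 0.009, 0.03, 0, 0, -0.018, -1], [-0.01, 0.009, 0.06, 0, 0, -0.018, -1], [-0.01, 0.009, 0.09, 0, 0, -0.018, -1], [-0.01, 0.009, 0.12, 0, 0, -0.018, -1], [-0.01, 0.009, 0.14, 0, 0, -0.018, -1], [-0.01, 0.009, 0.145, 0, 0, -0.018, -1], [-0.01, 0.009, 0.15, 0, 0, -0.018, -1], [-0.01, 0.009, 0.152, 0, 0, -0.018, -1], [-0.01, 0.009, 0.152, 0, 0, -0.018, -1], [-0.01, 0.009, 0.152, 0, 0, -0.018, -1]]}}

```text
time_s: 7.45
position: [0.571, 0.2974, 0.0726]
eef_rot: [-1.058, -2.958, 0.001]
wrist_force: [-1.7, -1.2, 3.0]
opening: 0.585
gripper_force: 43.3
```

```bash
python3 - <<'E'
from h import *
st=get_state(); print(st['position'],st['wrist_force']); M=R.from_rotvec(st['eef_rot']).as_matrix(); print('az',np.degrees(np.arctan2(M[1,1],M[0,1])),st['q'].round(2))
out=[]
for n in ('side','top'):
    im,d=read_camera(n); np.savez(n+'4.npz',im=im,d=d)
    c=proj(n,[.568,.298,.04])[0]; u,v=(c-[25,25]).astype(int); print(n,u,v)
    k=8; c=cv2.resize(im[v:v+50,u:u+50,::-1],(400,400),interpolation=cv2.INTER_CUBIC)
    out.append(c)
cv2.imwrite('pics/c4.png',np.hstack(out))
E
```

```text
[0.57103085 0.29736326 0.0725621 ] [-1.66764062 -1.15709714  3.04034575]
az 50.64940521127318 [-0.66  0.7   0.16  1.9  -0.19  0.56  0.51]
side 227 113
top 143 127
```

View pics/c4.png

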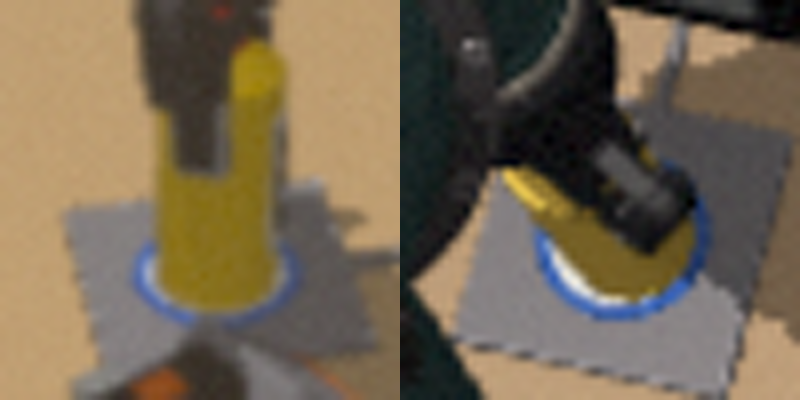

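c4: the can stands on the circle. It is centred in the side view (217 against 217), but seems slightly right in the top view, with white showing only at its lower left. I'll quantify that.

```bash
python3 - <<'E'
from h import *
from scipy.optimize import least_squares
ref={'side':np.array([.56997,.29784]),'top':np.array([.56611,.29861])}
for n,dirs in (('side',(20,160)),('top',(0,110))):
    im=np.load(n+'4.npz')['im']; c0=proj(n,[*ref[n],.006])[0]; u,v=(c0-25).astype(int); k=8
    c=cv2.resize(im[v:v+50,u:u+50],(400,400),interpolation=cv2.INTER_CUBIC)
    h=cv2.cvtColor(c,cv2.COLOR_RGB2HSV); m=cv2.inRange(h,(18,110,40),(38,255,255))
    m=cv2.morphologyEx(m,cv2.MORPH_OPEN,np.ones((9,9)))
    cs=max(cv2.findContours(m,0,1)[0],key=cv2.contourArea)[:,0].astype(float)
    hull=cv2.convexHull(cs.astype(np.int32))[:,0]
    X=ray(n,(cs+.5)/k-.5+[u,v],.006)[:,:2]
    p=(cs+.5)/k-.5+[u,v]-c0; ang=np.degrees(np.arctan2(p[:,1],p[:,0]))
    g=(ang>dirs[0])&(ang<dirs[1]); X=X[g]
    s=least_squares(lambda q:np.hypot(*(X-q).T)-.025,ref[n],loss='soft_l1',f_scale=.0005)
    r=np.hypot(*(X-s.x).T)-.025
    print(n,g.sum(),'offset mm',((s.x-ref[n])*1e3).round(2),'rms',(r.std()*1e3).round(2))
    s=least_squares(lambda q:np.hypot(*(X-q[:2]).T)-q[2],[*ref[n],.025],loss='soft_l1',f_scale=.0005); print('  free r',((s.x[:2]-ref[n])*1e3).round(2),s.x[2])
E
```

```text
side 101 offset mm [1.29 0.98] rms 0.5
  free r [ 0.14 -1.34] 0.022749176259495362
top 165 offset mm [ 0.75 -1.95] rms 7.59
  free r [-13.29  -9.25] 0.012439791835832494
```

Request:
{"fn": "servo_tool", "kwargs": {"increments": [[0, 0, 0, 0, 0, 0, 0.3], [0, 0, 0, 0, 0, 0, 0.4], [0, 0, 0, 0, 0, 0, 0.6], [0, 0, 0, 0, 0, 0, 0.8], [0, 0, -0.05, 0, 0, 0, 0.8], [0, 0, -0.15, 0, 0, 0, 0.8], [0, 0, -0.35, 0, 0, 0, 0.8], [0, 0, -0.6, 0, 0, 0, 0.8], [0, 0, -0.7, 0, 0, 0, 0.8], [0, 0, -0.7, 0, 0, 0, 0.8]]}}

```text
time_s: 8.55
position: [0.5755, 0.2996, 0.255]
eef_rot: [1.055, 2.949, 0.018]
wrist_force: [1.1, 0.7, 0.3]
opening: 0.901
gripper_force: 0.0
```

```bash
python3 - <<'E'
from h import *
q=lambda a:(np.array(a)+.5)/4-.5+[140,90]
X=ray('top',q([(292,374),(360,357),(327,505),(397,487)]),.095); print(X.round(4),np.linalg.norm(X[0]-X[1]),np.linalg.norm(X[2]-X[3]))
f=(X[0]+X[1])/2; r=(X[2]+X[3])/2; e=f-r; print('len',np.linalg.norm(e),'yaw',np.degrees(np.arctan2(e[1],e[0])),'mid',(f+r)/2,'origin',r+.6*e)
# depth check: all points of cheeks/handle in both
for n in ('top','side'):
    T=cloud(n,np.load(n+'.npz')['d']); im=np.load(n+'.npz')['im']; h=cv2.cvtColor(im,cv2.COLOR_RGB2HSV)
    Y=T[(T[...,2]>.1)&(T[...,2]<.112)&(T[...,0]>.33)&(T[...,0]<.53)&(T[...,1]>.05)&(T[...,1]<.18)]
    a=np.radians(17.2); d=np.array([np.cos(a),np.sin(a)]); L=Y[:,:2]@d; S=Y[:,:2]@[-d[1],d[0]]
    print(n,len(Y),'along',np.percentile(L,[1,99]).round(4),'across',np.percentile(S,[2,50,98]).round(4), 'slope',np.degrees(np.polyfit(L,S,1)[0]))
print('mid in same coords',((f+r)/2)[:2]@d,((f+r)/2)[:2]@[-d[1],d[0]])
st=get_state(); print(st['position'])
E
```

```text
[[0.4633 0.1529 0.095 ]
 [0.4771 0.1046 0.095 ]
 [0.3693 0.1238 0.095 ]
 [0.3834 0.0748 0.095 ]] 0.05023403694405432 0.05098732522599433
len 0.09842629364568208 yaw 17.435681973358292 mid [0.42326793 0.11404564 0.095     ] origin [0.43265833 0.11699483 0.095     ]
top 575 along [0.3669 0.5368] across [-0.0295 -0.0156 -0.0015] slope -0.13995689252437646
side 502 along [0.3673 0.5382] across [-0.0347 -0.0227 -0.0052] slope -0.09506987059192062
mid in same coords 0.43806290796951497 -0.01621840598070894
[0.57545789 0.2996038  0.25496984]
```

```bash
python3 - <<'E'
from h import *
print(delta([.425,.1135,.25],down(-72.6)).round(4))
E
```

```text
[-0.0068 -0.9574  0.0068  0.0042 -0.0038  0.6846]
```

Request:
{"fn": "servo_tool", "kwargs": {"increments": [[-0.007, -0.957, 0, 0, 0, 0.685, 0.8], [-0.007, -0.957, 0, 0, 0, 0.685, 0.8], [-0.007, -0.957, 0, 0, 0, 0.685, 0.8], [-0.007, -0.957, 0, 0, 0, 0.685, 0.8], [-0.007, -0.957, 0, 0, 0, 0.685, 0.8], [-0.007, -0.957, 0, 0, 0, 0.685, 0.8], [-0.007, -0.957, 0, 0, 0, 0.685, 0.8], [-0.007, -0.957, 0, 0, 0, 0.685, 0.8], [-0.007, -0.957, 0, 0, 0, 0.685, 0.8], [-0.007, -0.957, 0, 0, 0, 0.685, 0.8]]}}

```text
time_s: 9.55
position: [0.4206, 0.1116, 0.2471]
eef_rot: [-2.794, -1.435, -0.0]
wrist_force: [0.7, -0.3, -0.4]
opening: 0.902
gripper_force: 0.0
```

```bash
python3 - <<'E'
from h import *
print(delta([.425,.1135,.25],down(-72.6)).round(4), get_state()['q'].round(2))
E
```

```text
[ 1.670e-02  9.900e-03 -1.150e-02 -1.000e-04 -1.000e-04  2.053e-01] [-0.89  0.24  0.63  2.24 -0.21  0.72 -0.73]
```

Request:
{"fn": "servo_tool", "kwargs": {"increments": [[0, 0, 0, 0, 0, 0.205, 0.8], [0, 0, 0, 0, 0, 0.205, 0.8], [0, 0, 0, 0, 0, 0.205, 0.8], [0, 0, 0, 0, 0, 0.205, 0.8], [0, 0, 0, 0, 0, 0.205, 0.8], [0, 0, 0, 0, 0, 0.205, 0.8], [0, 0, 0, 0, 0, 0.205, 0.8]]}}

```text
time_s: 10.25
position: [0.4206, 0.1117, 0.2471]
eef_rot: [-3.103, -0.488, 0.0]
wrist_force: [0.7, 0.3, -0.1]
opening: 0.903
gripper_force: 0.0
```

```bash
python3 - <<'E'
from h import *
s=get_state();print(delta([.425,.1135,.070],down(-72.6)).round(4), s['q'].round(2),s['position'])
# can check (arm now away from reader?)
ref={'side':np.array([.56997,.29784]),'top':np.array([.56611,.29861])}
out=[]
for n in ref:
    im,d=read_camera(n); np.savez(n+'5.npz',im=im,d=d)
    h=cv2.cvtColor(im,cv2.COLOR_RGB2HSV); c0=proj(n,[*ref[n],.13])[0].astype(int)
    m=((cv2.inRange(h,(0,150,60),(8,255,255))|cv2.inRange(h,(172,150,60),(179,255,255)))>0); k=np.zeros_like(m); k[c0[1]-9:c0[1]+9,c0[0]-9:c0[0]+9]=1
    v,u=np.nonzero(m&k); print(n,len(u),u.mean(),v.mean(), ray(n,(u.mean(),v.mean()),.125)[0][:2]-ref[n])
    u,v=(proj(n,[*ref[n],.05])[0]-25).astype(int); out.append(cv2.resize(im[v:v+50,u:u+50,::-1],(400,400),interpolation=cv2.INTER_CUBIC))
cv2.imwrite('pics/c5.png',np.hstack(out))
E
```

```text
[ 1.890e-02 -1.500e-03  7.082e-01 -1.000e-04  0.000e+00  2.700e-03] [-1.01  0.26  0.79  2.24 -0.28  0.73 -1.28] [0.42064745 0.11167416 0.24705042]
side 35 253.42857142857142 116.85714285714286 [-0.00158086 -0.00434973]
top 40 163.925 145.2 [-0.00208856 -0.0047541 ]
```

Request:
{"fn": "servo_tool", "kwargs": {"increments": [[0.019, -0.0015, 0.2, 0, 0, 0.0027, 0.8], [0.019, -0.0015, 0.4, 0, 0, 0.0027, 0.8], [0.019, -0.0015, 0.5, 0, 0, 0.0027, 0.8], [0.019, -0.0015, 0.6, 0, 0, 0.0027, 0.8], [0.019, -0.0015, 0.66, 0, 0, 0.0027, 0.8], [0.019, -0.0015, 0.7, 0, 0, 0.0027, 0.8], [0.019, -0.0015, 0.7, 0, 0, 0.0027, 0.8], [0.019, -0.0015, 0.7, 0, 0, 0.0027, 0.8]]}}

```text
time_s: 11.15
position: [0.4255, 0.1133, 0.0722]
eef_rot: [-3.106, -0.473, -0.0]
wrist_force: [-0.5, -0.3, -0.2]
opening: 0.898
gripper_force: 0.0
```

View pics/c5.png

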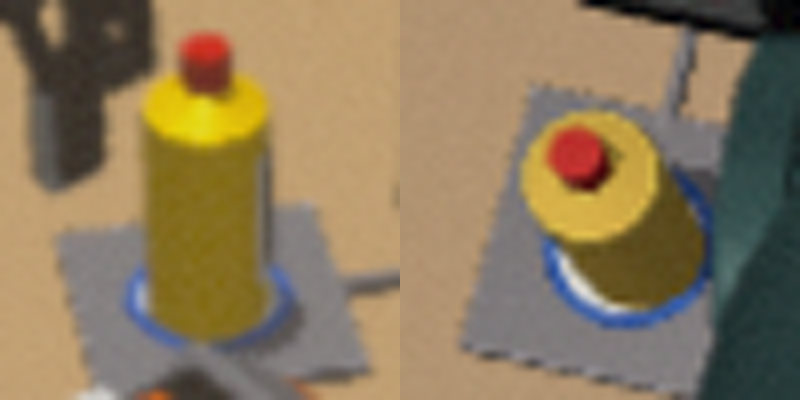

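```bash
python3 - <<'E'
from h import *
s=get_state();print(delta([.425,.1135,.070],down(-72.6)).round(4), s['q'].round(2),s['position'],s['wrist_force'])
E
```

```text
[-0.0018 -0.0012  0.0087 -0.0001 -0.     -0.0004] [-0.65  0.58  0.38  2.36 -0.71  0.32 -0.9 ] [0.42553254 0.11333984 0.07216764] [-0.5182749  -0.28232128 -0.22322007]
```

c5: the can is upright on the circle, and the grazing label strip at x 258–272 in the side view is where a square-facing barcode would show. It seems a little off centre towards -y, so I'll fit its silhouette.

```bash
python3 - <<'E'
from h import *
from scipy.optimize import minimize
ref={'side':np.array([.56997,.29784]),'top':np.array([.56611,.29861])}
def fit(n,f,z0,ref,excl=None):
    im=np.load(f)['im']; u,v=(proj(n,[*ref,z0+.05])[0]-25).astype(int); k=8
    c=cv2.resize(im[v:v+50,u:u+50],(400,400),interpolation=cv2.INTER_CUBIC); h=cv2.cvtColor(c,cv2.COLOR_RGB2HSV)
    m=cv2.inRange(h,(17,120,40),(38,255,255))|cv2.inRange(h,(0,150,60),(8,255,255))
    m=cv2.morphologyEx(m,cv2.MORPH_OPEN,np.ones((9,9))); m=cv2.morphologyEx(m,cv2.MORPH_CLOSE,np.ones((25,25)))
    a=np.linspace(0,6.28,60)
    def mask(q):
        P=np.concatenate([proj(n,np.c_[q[0]+.025*np.cos(a),q[1]+.025*np.sin(a),0*a+z]) for z in (z0,z0+.088)])
        b=np.zeros((400,400),np.uint8)
        for Q in (P,proj(n,np.concatenate([np.c_[q[0]+.01*np.cos(a),q[1]+.01*np.sin(a),0*a+z] for z in (z0+.1,z0+.125)]))):
            cv2.fillConvexPoly(b,cv2.convexHull(np.int32((Q-[u,v]+.5)*k-.5)),255)
        return b
    best=min(((np.count_nonzero(mask(ref+[i,j])!=m),i,j) for i in np.arange(-.008,.0081,.0005) for j in np.arange(-.008,.0081,.0005)))
    return best
for n in ref: print(n,fit(n,n+'5.npz',.006,ref[n]))
for n in ref: print('orig',n,fit(n,n+'.npz',0.,np.array([.4205,.3285])))
E
```

```text
Traceback (most recent call last):
  File "h.py", line 12, in proj
    p,f,Rm,t=cam(n); c=np.atleast_2d(X)@Rm.T+t
             ~~~^^^
  File "h.py", line 5, in cam
    p=camera_params(n); f=192/np.tan(np.radians(p['fovy'])/2)
ValueError: time passes only in moves, steps and waits
```

```bash
sed -i 's/^def cam(n)/from functools import lru_cache\n@lru_cache\ndef cam(n)/' h.py; cat > fit.py <<'E'
from h import *
ref={'side':np.array([.56997,.29784]),'top':np.array([.56611,.29861])}
def fit(n,f,z0,ref):
    im=np.load(f)['im']; u,v=(proj(n,[*ref,z0+.05])[0]-25).astype(int); k=8
    c=cv2.resize(im[v:v+50,u:u+50],(400,400),interpolation=cv2.INTER_CUBIC); h=cv2.cvtColor(c,cv2.COLOR_RGB2HSV)
    m=cv2.inRange(h,(17,120,40),(38,255,255))|cv2.inRange(h,(0,150,60),(8,255,255))
    m=cv2.morphologyEx(m,cv2.MORPH_OPEN,np.ones((9,9))); m=cv2.morphologyEx(m,cv2.MORPH_CLOSE,np.ones((25,25)))
    a=np.linspace(0,6.28,60)
    def mask(q):
        b=np.zeros((400,400),np.uint8)
        for r,z1,z2 in ((.025,0,.098),(.01,.1,.125)):
            Q=proj(n,np.concatenate([np.c_[q[0]+r*np.cos(a),q[1]+r*np.sin(a),0*a+z0+z] for z in (z1,z2)]))
            cv2.fillConvexPoly(b,cv2.convexHull(np.int32((Q-[u,v]+.5)*k-.5)),255)
        return b
    return min(((np.count_nonzero(mask(ref+[i,j])!=m),i,j) for i in np.arange(-.008,.0081,.0005) for j in np.arange(-.008,.0081,.0005)))
E
python3 - <<'E'
from fit import *
for n in ref: print(n,fit(n,n+'5.npz',.006,ref[n]))
for n in ref: print('orig',n,fit(n,n+'.npz',0.,np.array([.4205,.3285])))
E
```

```text
side (np.int64(3719), np.float64(-0.001999999999999995), np.float64(-0.0014999999999999944))
top (np.int64(2476), np.float64(-0.0029999999999999957), np.float64(-0.0049999999999999975))
orig side (np.int64(1494), np.float64(0.0020000000000000087), np.float64(6.938893903907228e-18))
orig top (np.int64(509), np.float64(-0.000999999999999994), np.float64(0.0015000000000000083))
```

```bash
python3 - <<'E'
from fit import *
for n,pts in (('top',[((190,177),.104,'rim'),((175,154),.131,'cap')]),('side',[((207,107),.104,'rim'),((206,46),.131,'cap')])):
    u,v=(proj(n,[*ref[n],.05])[0]-25).astype(int)
    for p,z,l in pts: print(n,l,((ray(n,(np.array(p)+.5)/8-.5+[u,v],z)[0][:2]-ref[n])*1e3).round(1))
    # directly: where would bottom circle extremes be if centred
    a=np.linspace(0,6.28,200)
    for r,z in ((.025,.006),(.0285,.006),(.025,.104)):
        P=(proj(n,np.c_[ref[n][0]+r*np.cos(a),ref[n][1]+r*np.sin(a),0*a+z])-[u,v]+.5)*8-.5; print(r,z,P.min(0).round(),P.max(0).round())
E
```

```text
top rim [-3.  -4.5]
top cap [-2.8 -4.7]
0.025 0.006 [166. 182.] [294. 305.]
0.0285 0.006 [157. 173.] [303. 314.]
0.025 0.104 [109. 103.] [247. 235.]
side rim [-2.5 -6.2]
side cap [-2.1 -4.8]
0.025 0.006 [147. 258.] [270. 335.]
0.0285 0.006 [139. 253.] [279. 341.]
0.025 0.104 [142.  60.] [272. 135.]
```

The views agree that the can stands about (-2.5,-4.8) mm off the centre, so I'll go back and shift it. The scanner has not been touched.

Request:
{"fn": "servo_tool", "kwargs": {"increments": [[0, 0, -0.2, 0, 0, 0, 0.8], [0, 0, -0.4, 0, 0, 0, 0.8], [0, 0, -0.6, 0, 0, 0, 0.8], [0, 0, -0.73, 0, 0, 0, 0.8], [0, 0, -0.73, 0, 0, 0, 0.8], [0, 0, -0.73, 0, 0, 0, 0.8]]}}

```text
time_s: 11.75
position: [0.4253, 0.114, 0.2555]
eef_rot: [-3.103, -0.475, -0.003]
wrist_force: [-0.4, 0.1, -1.2]
opening: 0.897
gripper_force: 0.0
```

```bash
python3 - <<'E'
from h import *
s=get_state();print(delta([.5655,.2932,.0735],down(-72.6)).round(4), s['q'].round(2),s['position'])
E
```

```text
[ 7.479e-01 -5.151e-01  7.308e-01 -6.000e-04 -8.000e-04 -0.000e+00] [-1.07  0.27  0.86  2.22 -0.3   0.76 -1.27] [0.42527001 0.11395628 0.25552431]
```

Request:
{"fn": "servo_tool", "kwargs": {"increments": [[0.748, -0.515, 0, 0, 0, 0, 1], [0.748, -0.515, 0, 0, 0, 0, 1], [0.748, -0.515, 0, 0, 0, 0, 1], [0.748, -0.515, 0, 0, 0, 0, 1], [0.748, -0.515, 0, 0, 0, 0, 1], [0.748, -0.515, 0, 0, 0, 0, 1], [0.748, -0.515, 0, 0, 0, 0, 1], [0.748, -0.515, 0, 0, 0, 0, 1], [0.748, -0.515, 0, 0, 0, 0, 1]]}}

```text
time_s: 12.65
position: [0.5645, 0.2902, 0.2542]
eef_rot: [3.106, 0.47, -0.003]
wrist_force: [-0.3, 0.4, 0.3]
opening: 1.002
gripper_force: 0.0
```

```bash
python3 - <<'E'
from h import *
s=get_state();print(delta([.5655,.2932,.0735],down(-72.6)).round(4), s['q'].round(2),s['position'],s['opening'])
E
```

```text
[ 8.500e-03 -1.020e-02  7.227e-01  0.000e+00  5.000e-04 -1.100e-03] [-1.05  0.55  0.75  1.82 -0.46  0.95 -1.37] [0.56450618 0.29022982 0.25418085] 1.0019974407278902
```

Request:
{"fn": "servo_tool", "kwargs": {"increments": [[0.0085, -0.01, 0.15, 0, 0, 0, 1], [0.0085, -0.01, 0.33, 0, 0, 0, 1], [0.0085, -0.01, 0.5, 0, 0, 0, 1], [0.0085, -0.01, 0.62, 0, 0, 0, 1], [0.0085, -0.01, 0.7, 0, 0, 0, 1], [0.0085, -0.01, 0.72, 0, 0, 0, 1], [0.0085, -0.01, 0.722, 0, 0, 0, 1], [0.0085, -0.01, 0.722, 0, 0, 0, 1]], "grip_force": 25}}

```text
time_s: 13.45
position: [0.5676, 0.295, 0.0754]
eef_rot: [-3.105, -0.472, -0.003]
wrist_force: [0.3, 0.8, 0.4]
opening: 1.003
gripper_force: 0.0
```

Request:
{"fn": "servo_tool", "kwargs": {"increments": [[0, 0, 0, 0, 0, 0, 0.3], [0, 0, 0, 0, 0, 0, 0.2], [0, 0, 0, 0, 0, 0, 0.1], [0, 0, 0, 0, 0, 0, 0], [0, 0, 0, 0, 0, 0, -0.2], [0, 0, 0, 0, 0, 0, -0.5], [0, 0, 0, 0, 0, 0, -1], [0, 0, 0, 0, 0, 0, -1]]}}

```text
time_s: 14.25
position: [0.5676, 0.2951, 0.0752]
eef_rot: [-3.105, -0.473, -0.003]
wrist_force: [-0.1, -0.6, 7.7]
opening: 0.574
gripper_force: 25.8
```

```bash
python3 - <<'E'
from fit import *
s=get_state();print(s['position'],s['opening'],s['gripper_force'],s['wrist_force'])
for n in ref:
    im,d=read_camera(n); np.savez(n+'6.npz',im=im,d=d); print(n,fit(n,n+'6.npz',.006,ref[n]))
M=R.from_rotvec(s['eef_rot']); print(M.inv().apply([.0025,.0045,0])/.25)
E
```

```text
[0.56762129 0.29510988 0.07517272] 0.5744771269525278 25.823861358803697 [-0.05681529 -0.62307762  7.71425397]
side (np.int64(8064), np.float64(-0.0029999999999999957), np.float64(-0.0014999999999999944))
top (np.int64(8158), np.float64(-0.0049999999999999975), np.float64(-0.003499999999999996))
[ 1.49037000e-02 -1.42084026e-02  3.19865571e-05]
```

Request:
{"fn": "servo_tool", "kwargs": {"increments": [[0, 0, -0.02, 0, 0, 0, -1], [0, 0, -0.02, 0, 0, 0, -1], [0.014, -0.01, -0.02, 0, 0, 0, -1], [0.014, -0.01, -0.02, 0, 0, 0, -1], [0.014, -0.01, -0.01, 0, 0, 0, -1], [0.014, -0.01, 0, 0, 0, 0, -1], [0.014, -0.01, 0.001, 0, 0, 0, -1], [0.014, -0.01, 0.001, 0, 0, 0, -1]]}}

```text
time_s: 15.15
position: [0.5699, 0.2982, 0.0749]
eef_rot: [-3.105, -0.472, -0.001]
wrist_force: [-1.0, -0.5, 5.2]
opening: 0.574
gripper_force: 25.1
```

Request:
{"fn": "servo_tool", "kwargs": {"increments": [[0, 0, 0, 0, 0, 0, 0.2], [0, 0, 0, 0, 0, 0, 0.3], [0, 0, 0, 0, 0, 0, 0.6], [0, 0, 0, 0, 0, 0, 0.8], [0, 0, -0.05, 0, 0, 0, 0.8], [0, 0, -0.15, 0, 0, 0, 0.8], [0, 0, -0.35, 0, 0, 0, 0.8], [0, 0, -0.6, 0, 0, 0, 0.8], [0, 0, -0.73, 0, 0, 0, 0.8], [0, 0, -0.73, 0, 0, 0, 0.8]]}}

```text
time_s: 16.15
position: [0.5741, 0.299, 0.2644]
eef_rot: [-3.101, -0.472, -0.021]
wrist_force: [0.9, -0.6, -0.1]
opening: 0.896
gripper_force: 0.0
```

```bash
python3 - <<'E'
from fit import *
s=get_state();print(s['position']);print(delta([.425,.1135,.24],down(-72.6)).round(4))
E
```

```text
[0.57409099 0.29898781 0.2644038 ]
[-7.912e-01  5.314e-01  8.530e-02 -8.000e-04 -4.400e-03 -6.000e-04]
```

Request:
{"fn": "servo_tool", "kwargs": {"increments": [[-0.78, 0.53, 0.05, 0, 0, 0, 0.8], [-0.78, 0.53, 0.05, 0, 0, 0, 0.8], [-0.78, 0.53, 0.05, 0, 0, 0, 0.8], [-0.78, 0.53, 0.05, 0, 0, 0, 0.8], [-0.78, 0.53, 0.05, 0, 0, 0, 0.8], [-0.78, 0.53, 0.05, 0, 0, 0, 0.8], [-0.78, 0.53, 0.05, 0, 0, 0, 0.8], [-0.78, 0.53, 0.05, 0, 0, 0, 0.8]]}}

```text
time_s: 16.95
position: [0.4239, 0.115, 0.2442]
eef_rot: [-3.105, -0.475, -0.003]
wrist_force: [-0.2, 0.7, 0.4]
opening: 0.9
gripper_force: 0.0
```

```bash
python3 - <<'E'
from fit import *
s=get_state();print(s['position'],delta([.425,.1135,.070],down(-72.6)).round(4))
for n in ref:
    im,d=read_camera(n); np.savez(n+'7.npz',im=im,d=d); print(n,fit(n,n+'7.npz',.006,ref[n]))
E
```

```text
[0.42385585 0.11500748 0.24422854] [ 1.300e-03  7.100e-03  6.969e-01  0.000e+00 -6.000e-04  1.000e-04]
side (np.int64(3762), np.float64(6.938893903907228e-18), np.float64(0.002500000000000009))
top (np.int64(2368), np.float64(-0.0004999999999999935), np.float64(-0.0004999999999999935))
```

Request:
{"fn": "servo_tool", "kwargs": {"increments": [[0.001, 0.007, 0.2, 0, 0, 0, 0.8], [0.001, 0.007, 0.4, 0, 0, 0, 0.8], [0.001, 0.007, 0.55, 0, 0, 0, 0.8], [0.001, 0.007, 0.65, 0, 0, 0, 0.8], [0.001, 0.007, 0.7, 0, 0, 0, 0.8], [0.001, 0.007, 0.7, 0, 0, 0, 0.8], [0.001, 0.007, 0.7, 0, 0, 0, 0.4], [0.001, 0.007, 0.7, 0, 0, 0, 0], [0.001, 0.007, 0.7, 0, 0, 0, -0.2], [0.001, 0.007, 0.7, 0, 0, 0, -0.3]], "grip_force": 60}}

```text
time_s: 18.05
position: [0.4239, 0.1127, 0.0695]
eef_rot: [-3.105, -0.474, -0.003]
wrist_force: [-0.2, 0.4, -1.0]
opening: 0.352
gripper_force: 0.0
```

Request:
{"fn": "servo_tool", "kwargs": {"increments": [[0, 0, 0, 0, 0, 0, -0.5], [0, 0, 0, 0, 0, 0, -1], [0, 0, 0, 0, 0, 0, -1], [0, 0, 0, 0, 0, 0, -1], [0, 0, 0, 0, 0, 0, -1]]}}

```text
time_s: 18.55
position: [0.4238, 0.1127, 0.0696]
eef_rot: [-3.105, -0.473, -0.002]
wrist_force: [0.0, 0.3, 5.8]
opening: 0.324
gripper_force: 58.8
```

```bash
python3 - <<'E'
from h import *
s=get_state();print(s['position'],s['eef_rot'],s['opening'],s['gripper_force'],s['wrist_force'],s['q'].round(2)); M=R.from_rotvec(s['eef_rot']).as_matrix(); print(M.round(4))
np.savez('grip.npz',p=s['position'],r=s['eef_rot'])
E
```

```text
[0.42384787 0.11265926 0.0695991 ] [-3.10493282e+00 -4.72957571e-01 -2.38889906e-03] 0.3239553319807093 58.807854652404785 [0.02805615 0.29610788 5.78410396] [-0.66  0.59  0.41  2.36 -0.78  0.32 -0.83]
[[ 9.546e-01  2.977e-01  1.400e-03]
 [ 2.977e-01 -9.546e-01  1.100e-03]
 [ 1.600e-03 -6.000e-04 -1.000e+00]]
```

Request:
{"fn": "servo_tool", "kwargs": {"increments": [[0, 0, -0.05, 0, 0, 0, -1], [0, 0, -0.15, 0, 0, 0, -1], [0, 0, -0.3, 0, 0, 0, -1], [0, 0, -0.45, 0, 0, 0, -1], [0, 0, -0.6, 0, 0, 0, -1], [0, 0, -0.75, 0, 0, 0, -1], [0, 0, -0.8, 0, 0, 0, -1], [0, 0, -0.8, 0, 0, 0, -1]]}}

```text
time_s: 19.35
position: [0.4239, 0.113, 0.2699]
eef_rot: [-3.103, -0.475, -0.005]
wrist_force: [0.2, 0.2, -3.0]
opening: 0.319
gripper_force: 59.5
```

```bash
python3 - <<'E'
from h import *
s=get_state();print(s['position'],s['opening'],s['wrist_force'],s['q'].round(2));print(delta([.46,-.10,.27],down(-84)).round(4));print(delta([.3785,-.3153,.27],down(-95.4)).round(4))
E
```

```text
[0.42389173 0.11298014 0.26993771] 0.318945429975844 [ 0.18580903  0.20264816 -2.9818913 ] [-1.14  0.26  0.94  2.21 -0.29  0.8  -1.27]
[-1.170e-01  8.561e-01 -2.400e-03 -7.000e-04 -1.000e-03  6.340e-02]
[-6.8570e-01  1.5804e+00 -5.8000e-03 -8.0000e-04 -1.0000e-03  1.2670e-01]
```

Request:
{"fn": "servo_tool", "kwargs": {"increments": [[-0.03, 0.17, 0, 0, 0, 0.01, -1], [-0.06, 0.34, 0, 0, 0, 0.025, -1], [-0.09, 0.51, 0, 0, 0, 0.04, -1], [-0.105, 0.68, 0, 0, 0, 0.05, -1], [-0.117, 0.85, 0, 0, 0, 0.063, -1], [-0.25, 1, 0, 0, 0, 0.08, -1], [-0.35, 1, 0, 0, 0, 0.1, -1], [-0.35, 1, 0, 0, 0, 0.1, -1]]}}

```text
time_s: 20.15
position: [0.4084, -0.1541, 0.2664]
eef_rot: [-3.139, 0.032, 0.012]
wrist_force: [-0.5, 0.4, -2.4]
opening: 0.325
gripper_force: 59.8
```

```bash
python3 - <<'E'
from h import *
s=get_state();print(s['position'],s['opening'],s['wrist_force'],s['q'].round(2));print(delta([.3785,-.3153,.2],down(-95.4)).round(4))
E
```

```text
[ 0.40837668 -0.15408031  0.26638326] 0.32509341685155924 [-0.52667387  0.44239607 -2.38191344] [-0.57  0.3   1.04  2.22 -0.35  0.81 -0.9 ]
[-1.042e-01  6.477e-01  2.650e-01 -6.000e-04  2.400e-03  2.340e-02]
```

Request:
{"fn": "servo_tool", "kwargs": {"increments": [[-0.02, 0.16, 0.0, 0, 0, 0.005, -1], [-0.04, 0.32, 0.05, 0, 0, 0.012, -1], [-0.07, 0.48, 0.1, 0, 0, 0.018, -1], [-0.1, 0.58, 0.18, 0, 0, 0.0234, -1], [-0.104, 0.648, 0.26, 0, 0, 0.0234, -1], [-0.104, 0.648, 0.265, 0, 0, 0.0234, -1], [-0.104, 0.648, 0.265, 0, 0, 0.0234, -1], [-0.104, 0.648, 0.265, 0, 0, 0.0234, -1], [-0.104, 0.648, 0.265, 0, 0, 0.0234, -1]]}}

```text
time_s: 21.05
position: [0.3873, -0.3129, 0.2028]
eef_rot: [-3.138, 0.13, -0.001]
wrist_force: [0.6, -0.7, -1.3]
opening: 0.32
gripper_force: 60.0
```

```bash
python3 - <<'E'
from h import *
s=get_state();print(s['position'],s['opening'],s['wrist_force'],s['q'].round(2));print(delta([.3785,-.3153,.1912],down(-95.4)).round(4))
M=R.from_rotvec(s['eef_rot']).as_matrix(); az=np.degrees(np.arctan2(M[1,0],M[0,0])); print('tool x az',az)
a=np.radians(az); d=np.array([np.cos(a),np.sin(a)]); e=np.array([-d[1],d[0]])
for n in ('top','side'):
    im,D=read_camera(n); np.savez(n+'8.npz',im=im,d=D); T=cloud(n,D); h=cv2.cvtColor(im,cv2.COLOR_RGB2HSV)
    o=(cv2.inRange(h,(3,120,60),(15,255,255))>0)&(T[...,2]>.1)
    rel=T-s['position']; L=rel[...,:2]@d; S=rel[...,:2]@e
    for l,g in (('tail',(L<-.05)&(L>-.15)),('front',(L>.05)&(L<.1)),('rim',(L>.1)&(L<.2))):
        k=o&g&(abs(S)<.08); 
        if k.sum()>2: print(n,l,k.sum(),'along',L[k].mean().round(4),L[k].min().round(3),L[k].max().round(3),'across',np.median(S[k]).round(4),S[k].min().round(3),S[k].max().round(3),'z',rel[...,2][k].mean().round(4))
    g=(L>-.08)&(L<.07)&(abs(S)<.025)&(rel[...,2]>.02)&(rel[...,2]<.05)&(abs(L)>.03)
    if g.sum()>20: print(n,'handle pts',g.sum(),'pitch deg',np.degrees(np.arctan(np.polyfit(L[g],rel[...,2][g],1)[0])),'yaw',np.degrees(np.arctan(np.polyfit(L[g],S[g],1)[0])))
E
```

```text
[ 0.38728056 -0.31288518  0.20281778] 0.31965733191073603 [ 0.59666474 -0.70158628 -1.29907976] [-0.04  0.48  0.86  2.16 -0.55  0.73 -0.47]
[-0.0342  0.0126  0.0464 -0.0002 -0.0002  0.0037]
tool x az -4.7392305532215
top tail 108 along -0.066 -0.074 -0.056 across 0.0056 -0.011 0.017 z 0.0323
top rim 79 along 0.1596 0.118 0.2 across 0.0137 -0.076 0.073 z -0.0443
top handle pts 198 pitch deg 3.863994319906028 yaw -6.580338464031158
side tail 241 along -0.0628 -0.072 -0.053 across -0.0088 -0.017 0.013 z 0.0308
side front 80 along 0.0594 0.05 0.069 across -0.0009 -0.009 0.008 z 0.0382
side rim 105 along 0.1502 0.119 0.198 across -0.029 -0.08 0.069 z -0.0314
side handle pts 766 pitch deg 0.46269977786170413 yaw -0.3873897740842301
```

```bash
cat > sc.py <<'E'
from h import *
def an(f,n,pos,az):
    z=np.load(f); im,D=z['im'],z['d']; T=cloud(n,D); h=cv2.cvtColor(im,cv2.COLOR_RGB2HSV)
    a=np.radians(az); d=np.array([np.cos(a),np.sin(a)]); e=np.array([-d[1],d[0]])
    o=(cv2.inRange(h,(3,120,60),(15,255,255))>0); rel=T-pos; L=rel[...,:2]@d; S=rel[...,:2]@e; Z=rel[...,2]
    for l,g in (('tail',(L<-.05)&(L>-.09)),('front',(L>.045)&(L<.08))):
        k=o&g&(abs(S)<.03)&(Z>.031)
        if k.sum()>4: print(f,l,k.sum(),'along',L[k].mean().round(4),'across',np.median(S[k]).round(4),'z med',np.median(Z[k]).round(4))
    dark=(h[...,2]<75)|o
    for lo,hi in ((-.072,-.052),(-.05,-.03),(.03,.05),(.05,.07)):
        g=dark&(L>lo)&(L<hi)&(abs(S)<.013)&(Z>.02)&(Z<.055)
        if g.sum()>8: print('   top',lo,g.sum(),'z',np.percentile(Z[g],[50,80]).round(4),'S',np.median(S[g]).round(4))
E
python3 - <<'E'
from sc import *
g=np.load('grip.npz'); s=get_state()
for n in ('top','side'):
    an(n+'.npz',n,g['p'],17.3); an(n+'8.npz',n,s['position'],-4.74)
E
```

```text
top.npz tail 58 along -0.0649 across 0.0018 z med 0.036
top.npz front 38 along 0.056 across 0.0019 z med 0.0378
   top -0.072 65 z [0.0362 0.0387] S 0.0006
   top -0.05 60 z [0.0362 0.0383] S 0.0006
   top 0.03 64 z [0.0376 0.0393] S 0.0003
   top 0.05 58 z [0.0372 0.0391] S 0.001
top8.npz tail 80 along -0.0648 across 0.0029 z med 0.0362
   top -0.072 76 z [0.0366 0.0383] S 0.0008
   top -0.05 65 z [0.0353 0.0373] S 0.0007
side.npz tail 66 along -0.063 across -0.0042 z med 0.0365
side.npz front 33 along 0.0585 across -0.0033 z med 0.0378
   top -0.072 63 z [0.0364 0.0379] S -0.0021
   top -0.05 37 z [0.037  0.0384] S -0.0042
   top 0.03 38 z [0.0365 0.0375] S -0.0043
   top 0.05 35 z [0.0375 0.0393] S -0.0045
side8.npz tail 155 along -0.0619 across -0.0025 z med 0.0366
side8.npz front 81 along 0.0593 across -0.0007 z med 0.038
   top -0.072 149 z [0.0366 0.0376] S -0.0014
   top -0.05 131 z [0.0368 0.0379] S -0.0032
   top 0.03 108 z [0.0368 0.0376] S -0.0034
   top 0.05 109 z [0.0373 0.0389] S -0.0031
```

Request:
{"fn": "servo_tool", "kwargs": {"increments": [[-0.034, 0.012, 0.02, 0, 0, 0.0037, -1], [-0.034, 0.012, 0.04, 0, 0, 0.0037, -1], [-0.034, 0.012, 0.046, 0, 0, 0.0037, -1], [-0.034, 0.012, 0.046, 0, 0, 0.0037, -1], [-0.034, 0.012, 0.046, 0, 0, 0.0037, -1], [-0.034, 0.012, 0.046, 0, 0, 0.0037, -1]]}}

```text
time_s: 21.75
position: [0.3779, -0.3165, 0.1911]
eef_rot: [3.138, -0.152, 0.0]
wrist_force: [-0.2, -0.6, -2.0]
opening: 0.32
gripper_force: 60.0
```

```bash
python3 - <<'E'
from h import *
s=get_state();print(s['position'],s['opening'],s['wrist_force'],s['q'].round(2));print(delta([.3785,-.3153,.1912],down(-95.4)).round(4))
M=R.from_rotvec(s['eef_rot']).as_matrix(); print(M.round(4)); x=M[:,0]; y=-M[:,1]; z=-M[:,2]
nose=s['position']+M@[.0113,0,-.0204]+x*.125-z*.053; b=(x-z)/2**.5; lab=np.array([.5705,-.3335,.102])
a=np.radians(-5.4); N=np.array([-np.cos(a),-np.sin(a),1])/2**.5
t=((lab-nose)@N)/(b@N); print('nose',nose,'dist',t,'miss mm',(nose+b*t-lab)*1e3,'angle',np.degrees(np.arccos(-b@N)))
E
```

```text
[ 0.37790018 -0.31648898  0.19113346] 0.319998167187148 [-0.24674414 -0.64427457 -2.02909941] [-0.01  0.49  0.84  2.18 -0.57  0.7  -0.44]
[ 0.0019 -0.005  -0.0003  0.0001 -0.0001 -0.0008]
[[ 9.953e-01 -9.660e-02  2.000e-04]
 [-9.660e-02 -9.953e-01 -2.000e-04]
 [ 2.000e-04  2.000e-04 -1.000e+00]]
nose [ 0.51356967 -0.32966074  0.15856436] dist 0.08032983671041863 miss mm [-0.38229152 -1.65830531 -0.22453458] angle 0.1088412627794268
```

Request:
{"fn": "servo_tool", "kwargs": {"increments": [[0.002, -0.005, 0, 0, 0, 0, -1], [0.002, -0.005, 0, 0, 0, 0, -1], [0.002, -0.005, 0, 0, 0, 0, -1], [0.002, -0.005, 0, 0, 0, 0, -1], [0.002, -0.005, 0, 0, 0, 0, -1], [0.002, -0.005, 0, 0, 0, 0, -1], [0.002, -0.005, 0, 0, 0, 0, -1], [0.002, -0.005, 0, 0, 0, 0, -1], [0.002, -0.005, 0, 0, 0, 0, -1], [0.002, -0.005, 0, 0, 0, 0, -1]]}}

```text
time_s: 22.75
position: [0.3784, -0.3152, 0.1911]
eef_rot: [3.138, -0.152, 0.0]
wrist_force: [0.6, 0.6, -0.8]
opening: 0.319
gripper_force: 60.0
```

Request:
{"fn": "servo_tool", "kwargs": {"increments": [[0, 0, 0, 0, 0, 0, -1], [0, 0, 0, 0, 0, 0, -1], [0, 0, 0, 0, 0, 0, -1], [0, 0, 0, 0, 0, 0, -1], [0, 0, 0, 0, 0, 0, -1], [0, 0, 0, 0, 0, 0, -1], [0, 0, 0, 0, 0, 0, -1], [0, 0, 0, 0, 0, 0, -1], [0, 0, 0, 0, 0, 0, -1], [0, 0, 0, 0, 0, 0, -1]]}}

```text
time_s: 23.75
position: [0.3784, -0.3151, 0.1911]
eef_rot: [-3.138, 0.152, 0.0]
wrist_force: [-0.3, 0.5, -3.1]
opening: 0.321
gripper_force: 60.0
```

Request:
{"fn": "servo_tool", "kwargs": {"increments": [[0, 0, 0, 0, 0, 0, -1], [0, 0, 0, 0, 0, 0, -1], [0, 0, 0, 0, 0, 0, -1], [0, 0, 0, 0, 0, 0, -1], [0, 0, 0, 0, 0, 0, -1], [0, 0, 0, 0, 0, 0, -1], [0, 0, 0, 0, 0, 0, -1], [0, 0, 0, 0, 0, 0, -1], [0, 0, 0, 0, 0, 0, -1], [0, 0, 0, 0, 0, 0, -1]]}}

```text
time_s: 24.75
position: [0.3784, -0.3151, 0.1911]
eef_rot: [-3.138, 0.152, 0.0]
wrist_force: [-0.4, -0.5, -1.6]
opening: 0.319
gripper_force: 60.0
```

```bash
python3 - <<'E'
from h import *
s=get_state();print(s['position'],s['time_s'])
for p,a in (([.39,-.28,.27],-93),([.42,-.15,.27],-87),([.445,-.08,.27],-82),([.424,.113,.27],-72.7)): print(delta(p,down(a)).round(3))
E
```

```text
[ 0.37835535 -0.31513981  0.19105457] 24.75
[ 0.033 -0.144 -0.316 -0.     0.    -0.014]
[ 0.102 -0.674 -0.316 -0.     0.    -0.047]
[ 0.174 -0.962 -0.316 -0.     0.    -0.075]
[ 0.016 -1.722 -0.316 -0.     0.    -0.127]
```

Request:
{"fn": "servo_tool", "kwargs": {"increments": [[0, 0, -0.15, 0, 0, 0, -1], [0.02, -0.1, -0.316, 0, 0, -0.01, -1], [0.04, -0.28, -0.316, 0, 0, -0.022, -1], [0.07, -0.46, -0.316, 0, 0, -0.034, -1], [0.1, -0.64, -0.316, 0, 0, -0.047, -1], [0.14, -0.8, -0.316, 0, 0, -0.06, -1], [0.17, -0.96, -0.316, 0, 0, -0.075, -1], [0.17, -0.96, -0.316, 0, 0, -0.075, -1], [0.17, -0.96, -0.316, 0, 0, -0.075, -1]]}}

```text
time_s: 25.65
position: [0.4439, -0.0795, 0.27]
eef_rot: [3.134, 0.222, -0.001]
wrist_force: [-0.7, -0.7, -2.2]
opening: 0.318
gripper_force: 60.1
```

```bash
python3 - <<'E'
from h import *
s=get_state();print(s['position'],s['q'].round(2)); g=np.load('grip.npz'); print(delta([*g['p'][:2],.24],R.from_rotvec(g['r']).as_matrix()).round(4))
E
```

```text
[ 0.44388063 -0.07947826  0.26995093] [-0.71  0.3   0.99  2.19 -0.34  0.82 -0.94]
[ 2.920e-02 -7.722e-01  1.197e-01  3.000e-04  6.000e-04 -5.110e-02]
```

Request:
{"fn": "servo_tool", "kwargs": {"increments": [[0.01, -0.16, 0, 0, 0, -0.01, -1], [0.015, -0.32, 0, 0, 0, -0.02, -1], [0.02, -0.48, 0, 0, 0, -0.035, -1], [0.029, -0.64, 0, 0, 0, -0.045, -1], [0.029, -0.74, 0.03, 0, 0, -0.051, -1], [0.029, -0.772, 0.08, 0, 0, -0.051, -1], [0.029, -0.772, 0.12, 0, 0, -0.051, -1], [0.029, -0.772, 0.12, 0, 0, -0.051, -1], [0.029, -0.772, 0.12, 0, 0, -0.051, -1]]}}

```text
time_s: 26.55
position: [0.4245, 0.1097, 0.2402]
eef_rot: [3.107, 0.462, -0.0]
wrist_force: [-0.3, -0.4, -2.2]
opening: 0.319
gripper_force: 60.2
```

Request:
{"fn": "servo_tool", "kwargs": {"increments": [[0, 0, 0, 0, 0, 0, -1], [0, 0, 0, 0, 0, 0, -1]]}}

```text
time_s: 26.75
position: [0.4248, 0.111, 0.2405]
eef_rot: [-3.107, -0.465, -0.002]
wrist_force: [-0.2, 0.1, -1.4]
opening: 0.322
gripper_force: 60.2
```

```bash
python3 - <<'E'
from h import *
s=get_state();print(s['position'],s['q'].round(2)); g=np.load('grip.npz'); print(delta(g['p'],R.from_rotvec(g['r']).as_matrix()).round(4))
E
```

```text
[0.42481916 0.11100378 0.24053868] [-1.08  0.31  0.9   2.24 -0.37  0.73 -1.19]
[-2.500e-03 -7.400e-03  6.838e-01  1.000e-04  2.000e-04 -1.600e-03]
```

Fix the small remainder and descend to just above the saddles, then check again.

Request:
{"fn": "servo_tool", "kwargs": {"increments": [[-0.0025, -0.0074, 0.1, 0, 0, -0.0016, -1], [-0.0025, -0.0074, 0.2, 0, 0, -0.0016, -1], [-0.0025, -0.0074, 0.3, 0, 0, -0.0016, -1], [-0.0025, -0.0074, 0.4, 0, 0, -0.0016, -1], [-0.0025, -0.0074, 0.48, 0, 0, -0.0016, -1], [-0.0025, -0.0074, 0.54, 0, 0, -0.0016, -1], [-0.0025, -0.0074, 0.55, 0, 0, -0.0016, -1], [-0.0025, -0.0074, 0.55, 0, 0, -0.0016, -1], [-0.0025, -0.0074, 0.55, 0, 0, -0.0016, -1], [-0.0025, -0.0074, 0.55, 0, 0, -0.0016, -1]]}}

```text
time_s: 27.75
position: [0.4239, 0.1136, 0.1034]
eef_rot: [-3.105, -0.476, -0.003]
wrist_force: [0.6, 0.1, -1.5]
opening: 0.323
gripper_force: 60.3
```

```bash
python3 - <<'E'
from h import *
s=get_state();print(s['position'],s['wrist_force']); g=np.load('grip.npz'); print(delta(g['p'],R.from_rotvec(g['r']).as_matrix()).round(4))
E
```

```text
[0.42389541 0.11356784 0.10336777] [ 0.55980954  0.11846103 -1.50630975]
[-1.500e-03  3.400e-03  1.351e-01  2.000e-04 -1.000e-04  6.000e-04]
```

Request:
{"fn": "servo_tool", "kwargs": {"increments": [[-0.0015, 0.0034, 0.0, 0, 0, 0.0006, -1], [-0.0015, 0.0034, 0.03, 0, 0, 0.0006, -1], [-0.0015, 0.0034, 0.06, 0, 0, 0.0006, -1], [-0.0015, 0.0034, 0.085, 0, 0, 0.0006, -1], [-0.0015, 0.0034, 0.105, 0, 0, 0.0006, -1], [-0.0015, 0.0034, 0.12, 0, 0, 0.0006, -1], [-0.0015, 0.0034, 0.13, 0, 0, 0.0006, -1], [-0.0015, 0.0034, 0.135, 0, 0, 0.0006, -1], [-0.0015, 0.0034, 0.135, 0, 0, 0.0006, -1], [-0.0015, 0.0034, 0.135, 0, 0, 0.0006, -1]]}}

```text
time_s: 28.75
position: [0.423, 0.1123, 0.0696]
eef_rot: [-3.105, -0.472, -0.001]
wrist_force: [-2.1, -0.2, 10.6]
opening: 0.315
gripper_force: 61.9
```

```bash
python3 - <<'E'
from h import *
s=get_state();print(s['position'],s['wrist_force'],s['wrist_torque']); g=np.load('grip.npz'); print(delta(g['p'],R.from_rotvec(g['r']).as_matrix()).round(4))
E
```

```text
[0.4229733  0.11229164 0.06957912] [-2.05124706 -0.16915989 10.6220443 ] [-0.0757525   0.40293277 -0.00203352]
[ 0.0038 -0.0004 -0.0001 -0.0002  0.0003 -0.0002]
```

Request:
{"fn": "servo_tool", "kwargs": {"increments": [[0, 0, 0, 0, 0, 0, -0.3], [0, 0, 0, 0, 0, 0, -0.1], [0, 0, 0, 0, 0, 0, 0.2], [0, 0, 0, 0, 0, 0, 0.6], [0, 0, 0, 0, 0, 0, 0.8], [0, 0, -0.05, 0, 0, 0, 0.8], [0, 0, -0.2, 0, 0, 0, 0.8], [0, 0, -0.4, 0, 0, 0, 0.8], [0, 0, -0.6, 0, 0, 0, 0.8], [0, 0, -0.7, 0, 0, 0, 0.8]]}}

```text
time_s: 29.75
position: [0.4245, 0.1122, 0.2468]
eef_rot: [-3.105, -0.472, -0.006]
wrist_force: [-0.1, 0.1, -0.7]
opening: 0.9
gripper_force: 0.0
```

Request:
{"fn": "servo_tool", "kwargs": {"increments": [[-0.1, 0.2, -0.1, 0, 0, 0, 0.8], [0.2, 0.4, -0.1, 0, 0, 0, 0.8], [0.2, 0.6, -0.1, 0, 0, 0, 0.8], [0.2, 0.8, -0.1, 0, 0, 0, 0.8], [0.2, 0.8, -0.1, 0, 0, 0, 0.8], [0.2, 0.8, -0.1, 0, 0, 0, 0.8]]}}

```text
time_s: 30.35
position: [0.5319, -0.0694, 0.2696]
eef_rot: [3.103, 0.46, 0.004]
wrist_force: [-0.8, 0.5, 0.4]
opening: 0.902
gripper_force: 0.0
```

```bash
python3 - <<'E'
from fit import *
from sc import an
s=get_state();print(s['position'],s['time_s'],s['wrist_force']); g=np.load('grip.npz')
for n in ref:
    im,d=read_camera(n); np.savez(n+'9.npz',im=im,d=d); print('can',n,fit(n,n+'9.npz',.006,ref[n])); an(n+'9.npz',n,g['p'],17.3)
a,b=[cv2.resize(np.load(n+'9.npz')['im'][...,::-1],(400,300),interpolation=cv2.INTER_AREA) for n in ('top','side')]
# bystander change check
D=np.abs(np.load('top9.npz')['im'].astype(int)-np.load('top.npz')['im']).sum(2)>90
for l,(u,v,w,h) in dict(trophy=(325,125,50,60),tape=(545,308,55,52),phone=(438,295,62,82),scanner=(318,235,75,128)).items():
    u,v,w,h=[int(x/1.5625) for x in (u,v,w,h)]; print(l,D[v:v+h,u:u+w].mean().round(3))
E
```

```text
[ 0.53186411 -0.06940065  0.26962283] 30.35 [-0.76987061  0.53438343  0.43246562]
can side (np.int64(3736), np.float64(6.938893903907228e-18), np.float64(0.0015000000000000083))
side9.npz tail 65 along -0.0641 across -0.0035 z med 0.0365
side9.npz front 35 along 0.0579 across -0.0033 z med 0.038
   top -0.072 58 z [0.0366 0.0381] S -0.0022
   top -0.05 43 z [0.0366 0.0385] S -0.0031
   top 0.03 35 z [0.0368 0.038 ] S -0.0059
   top 0.05 37 z [0.0377 0.0384] S -0.0035
can top (np.int64(2299), np.float64(-0.0004999999999999935), np.float64(-0.0004999999999999935))
trophy 0.773
tape 0.624
phone 0.494
scanner 0.584
```

```bash
python3 - <<'E'
from fit import *
im=np.load('side9.npz')['im'].astype(np.float32); sm=(im[...,0]-im[...,2])/im.sum(2)
x,y=ref['side']+[.000,.0015]; p,f,Rm,t=cam('side'); C=-Rm.T@t
dv=C[:2]-[x,y]; ca=np.arctan2(dv[1],dv[0]); print('cam az',np.degrees(ca))
for z in (.04,.05,.06,.07):
    e=[proj('side',[x+.025*np.cos(b),y+.025*np.sin(b),z])[0] for b in (ca-1.54,ca+1.54)]
    v=int(round(e[1][1])); u1=e[1][0]; print(v,'edges',e[0][0].round(1),u1.round(1),{a:proj('side',[x+.025*np.cos(b),y+.025*np.sin(b),z])[0][0].round(2) for a in (-64,-56,-48) for b in [np.radians(a)]}, int(u1)-9,sm[v,int(u1)-9:int(u1)+4].round(2))
E
```

```text
cam az -111.80005665358728
138 edges 245.6 261.2 {-64: np.float64(259.27), -56: np.float64(259.93), -48: np.float64(260.47)} 252 [0.35 0.37 0.38 0.39 0.38 0.35 0.39 0.3  0.1  0.05 0.02 0.02 0.01]
136 edges 245.5 261.2 {-64: np.float64(259.28), -56: np.float64(259.94), -48: np.float64(260.48)} 252 [0.36 0.36 0.39 0.36 0.37 0.39 0.36 0.3  0.1  0.07 0.05 0.04 0.04]
133 edges 245.5 261.2 {-64: np.float64(259.28), -56: np.float64(259.95), -48: np.float64(260.49)} 252 [0.38 0.36 0.35 0.35 0.38 0.35 0.37 0.31 0.1  0.1  0.16 0.17 0.17]
130 edges 245.4 261.3 {-64: np.float64(259.29), -56: np.float64(259.96), -48: np.float64(260.51)} 252 [0.4  0.33 0.4  0.36 0.35 0.37 0.37 0.3  0.1  0.1  0.16 0.16 0.17]
```

The scanner is home and the can is centred, but the visible label strip hints at a few degrees of yaw error. I'll fit it with a rendered model.

```bash
cat > yaw.py <<'E'
from fit import *
from scipy.optimize import lsq_linear
p,f,Rm,t=cam('side'); C=-Rm.T@t
def prep(fn,rows,u0,u1):
    im=np.load(fn)['im'].astype(np.float32); sm=(im[...,0]-im[...,2])/im.sum(2); return np.stack([sm[r,u0:u1] for r in rows])
def run(obs,rows,u0,u1,x0,y,azs,hw,zc):
    v,u=np.meshgrid(rows,np.arange(u0,u1),indexing='ij'); best=[]
    for x in x0+np.arange(-.004,.0041,.00025):
        hits=[];azl=[]
        for i in np.arange(-.45,.5,.1):
            d=np.stack([(u+i-p['cx'])/f,(v-p['cy'])/f,np.ones(u.shape)],-1)@Rm
            o=C[:2]-[x,y]; A=(d[...,:2]**2).sum(-1); B=(d[...,:2]*o).sum(-1); D=B*B-A*((o**2).sum()-.025**2)
            s=(-B-np.sqrt(np.maximum(D,0)))/A; P=C+d*s[...,None]; hits.append(D>0); azl.append(np.arctan2(P[...,1]-y,P[...,0]-x))
        H=np.array(hits);Az=np.array(azl)
        for a in azs:
            lab=(H&(abs((Az-np.radians(a)+np.pi)%(2*np.pi)-np.pi)<np.radians(hw)))
            F=[(H&~lab).mean(0),lab.mean(0),(~H).mean(0)]; F=[cv2.GaussianBlur(q,(0,0),sigmaX=.35,sigmaY=.01) for q in F]
            M=np.stack([q.ravel() for q in F],1); c,r,_,_=np.linalg.lstsq(M,obs.ravel(),rcond=None)
            best.append((float(((M@c-obs.ravel())**2).sum()),a,round(x-x0,5),c.round(2).tolist()))
    return sorted(best)[:3]
E
python3 - <<'E'
from yaw import *
for hw in (45,48):
    rows=list(range(114,124)); print('side2 hw',hw,run(prep('side2.npz',rows,182,216),rows,182,216,.4165,.339,range(-112,-88),hw,0)[:2])
    rows=list(range(124,134))
    for fn,y in (('side5.npz',.2945),('side7.npz',.299),('side9.npz',.299)):
        print(fn,run(prep(fn,rows,238,270),rows,238,270,.57,y,range(-36,8),hw,0)[:3])
E
```

```text
side2 hw 45 [(0.1944488721430287, -102, np.float64(-0.00325), [0.28, 0.06, 0.17]), (0.19506393060764168, -100, np.float64(-0.0035), [0.28, 0.06, 0.17])]
side5.npz [(0.7647632009961621, -19, np.float64(-0.00025), [0.42, 0.17, 0.16]), (0.7670008033131219, -20, np.float64(-0.00025), [0.42, 0.18, 0.16]), (0.7724084495965073, -18, np.float64(-0.00025), [0.42, 0.17, 0.16])]
side7.npz [(0.7124372316124548, -19, np.float64(0.002), [0.41, 0.14, 0.16]), (0.7147032503434965, -20, np.float64(0.002), [0.41, 0.15, 0.16]), (0.7174139682637177, -21, np.float64(0.002), [0.41, 0.16, 0.16])]
side9.npz [(0.6586079458287654, -19, np.float64(0.002), [0.39, 0.14, 0.17]), (0.6628236268585377, -20, np.float64(0.002), [0.39, 0.15, 0.17]), (0.6652183162103782, -21, np.float64(0.00225), [0.4, 0.16, 0.17])]
side2 hw 48 [(0.26159773948480425, -98, np.float64(-0.00375), [0.29, 0.07, 0.17]), (0.2620499896409777, -99, np.float64(-0.00375), [0.29, 0.07, 0.17])]
side5.npz [(0.7647632009961621, -16, np.float64(-0.00025), [0.42, 0.17, 0.16]), (0.7670008033131219, -17, np.float64(-0.00025), [0.42, 0.18, 0.16]), (0.7724084495965073, -15, np.float64(-0.00025), [0.42, 0.17, 0.16])]
side7.npz [(0.7124372316124548, -16, np.float64(0.002), [0.41, 0.14, 0.16]), (0.7147032503434965, -17, np.float64(0.002), [0.41, 0.15, 0.16]), (0.7174139682637177, -18, np.float64(0.002), [0.41, 0.16, 0.16])]
side9.npz [(0.6586079458287654, -16, np.float64(0.002), [0.39, 0.14, 0.17]), (0.6628236268585377, -17, np.float64(0.002), [0.39, 0.15, 0.17]), (0.6652183162103782, -18, np.float64(0.00225), [0.4, 0.16, 0.17])]
```

```bash
python3 - <<'E'
from yaw import *
rows=list(range(112,124)); print(np.array(prep('side1.npz',rows,190,213))[::4].round(2).tolist())
for lo,hi in ((112,118),(118,124),(112,124)):
  rows=list(range(lo,hi))
  for hw in (45,48): print(lo,hw,run(prep('side1.npz',rows,182,214),rows,182,214,.4165,.339,range(-80,-45),hw,0)[:2])
rows=list(range(128,134))
for s in (-.004,.004): print(run(prep('side9.npz',rows,240,267),rows,240,267,.57,.299+s,range(-36,8),45,0)[:2])
for lo,hi in ((114,118),(118,123)):
  rows=list(range(lo,hi)); print('side2',run(prep('side2.npz',rows,182,216),rows,182,216,.4165,.339,range(-112,-88),45,0)[:2])
E
```

```text
[[0.09000000357627869, 0.11999999731779099, 0.2199999988079071, 0.30000001192092896, 0.4000000059604645, 0.4300000071525574, 0.4300000071525574, 0.46000000834465027, 0.46000000834465027, 0.3100000023841858, 0.10000000149011612, 0.05000000074505806, 0.05000000074505806, 0.03999999910593033, 0.05999999865889549, 0.07999999821186066, 0.09000000357627869, 0.09000000357627869, 0.12999999523162842, 0.1599999964237213, 0.1599999964237213, 0.1599999964237213, 0.17000000178813934], [0.17000000178813934, 0.20000000298023224, 0.2800000011920929, 0.4300000071525574, 0.4099999964237213, 0.4000000059604645, 0.41999998688697815, 0.4699999988079071, 0.41999998688697815, 0.3199999928474426, 0.10000000149011612, 0.05000000074505806, 0.03999999910593033, 0.05000000074505806, 0.05000000074505806, 0.05000000074505806, 0.07999999821186066, 0.09000000357627869, 0.11999999731779099, 0.1599999964237213, 0.17000000178813934, 0.17000000178813934, 0.17000000178813934], [0.17000000178813934, 0.20000000298023224, 0.27000001072883606, 0.3799999952316284, 0.41999998688697815, 0.41999998688697815, 0.4099999964237213
[... 1073 characters left out ...]
31599889069927, -61, np.float64(-0.00225), [0.4, 0.07, 0.16]), (0.6087198679367852, -62, np.float64(-0.00175), [0.4, 0.07, 0.16])]
[(0.04048389357004159, -26, np.float64(0.0005), [0.37, 0.11, 0.17]), (0.041649231336990576, -25, np.float64(0.00025), [0.36, 0.11, 0.17])]
[(0.03912040866229416, -25, np.float64(0.0035), [0.37, 0.11, 0.17]), (0.040706430782902786, -26, np.float64(0.0035), [0.37, 0.12, 0.17])]
side2 [(0.04933970721942421, -101, np.float64(-0.003), [0.29, 0.06, 0.16]), (0.050956892266260524, -100, np.float64(-0.00325), [0.29, 0.06, 0.16])]
side2 [(0.08739109095483222, -101, np.float64(-0.004), [0.29, 0.07, 0.17]), (0.09004629073873677, -102, np.float64(-0.004), [0.29, 0.07, 0.17])]
```

```bash
python3 -c "
from rig import *
print(get_state()['joint_vel'].round(3)); print(job_done())"
```

```text
[-0.041 -0.009 -0.021  0.02  -0.004  0.004  0.001]
the job is handed in; nothing more can be done
None
```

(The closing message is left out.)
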